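# Unload the trim saw: cover the blade, back off the left-hand clamp, take the sample out

## Robot

A 6-joint arm with a two-finger parallel gripper is mounted at the origin on the work surface; the furniture and walls round the work are solid. World frame = base frame: x ahead of the robot, y to its left, z up, the work surface at z = 0. Lengths are in m, angles in rad, forces in N, time in s.
With the tool pointing down it reaches from about 0.375 to 0.975 m from the base axis. Payload 3.8 kg.
Tool frame: the origin (TCP) lies on the mounting face of the last link; the fingertips stand 173 mm ahead of it and the grasp point (between the pads) lies 155 mm ahead of it; z points along the fingers, y is the line along which they close (so a half turn about z gives the same grasp; the last joint's range is limited). The gripper opens to 85 mm and grips with 20 to 120 N. Pads are 22 mm wide; open, the fingers measure 114 mm over their backs; the gripper's body (76 mm by 85 mm) begins 54 mm behind the grasp point. The pads swing forward as they close: fully open they stand 13 mm farther back than shut.
Start: joints at [1.242, 0.264, 1.604, -0, 1.274, -0.037], TCP at [0.194, 0.646, 0.405] pointing down, gripper open.
Joint ranges: [-2.63, 2.63], [-0.94, 2.18], [0.31, 2.57], [-1.31, 4.45], [0, 2.66], [-2.55, 2.55]. Speed limits (rad/s): [2.57, 2.57, 3.14, 3.14, 3.14, 3.14].

## Interface

Orientations are given as a rotation vector (axis times angle).
In Python, from workcell import bot gives the robot as it stands.
- The arm moves only by the tool drive_tool, never from a script. Its argument "increments" is a list of rows, each an object with "delta_pos": the shift along the tool's x, y, z in mm, a list of three; "turn": the turn about the tool's z in rad; "jaw": the opening, from -1 (shut) to 1 (fully open). A call has 1 to 8 rows; each row shifts and turns the commanded pose from where the row before left it, along the tool's axes as they then stand; what a row does not reach is not made up. A row lasts 1/12 s, in which the tool goes at most 41.7 mm and 7.16 degrees, less where a joint would pass 70% of its speed; a pose out of reach is approached as far as the arm can. A call is refused whole if a number of a shift passes 41.7 or a number of a turn 0.125, either way. A call with a gripper value outside its range is refused whole. The fingers move at their own pace and stop on an object; "grip_force" is the grip in N (left out, the last holds). Time passes only in rows, so rows that do not move let the fingers close. It gives the time, the measured TCP pose, the force, the opening and the grip force at its end, in the units of the state.
- bot.read_state(): the state, without advancing time (a new reading comes with each control period).
- bot.read_camera(name): name is "scene" or "top"; returns a dict with "pixels" (384x512x3 uint8, red, green, blue), "fovy" (degrees; the focal length in pixels is half the picture's height over the tangent of half this angle, whatever the lens; pixels are square), "cx", "cy" (the principal point, pixels), "camera_from_world" (4x4, takes a point from world to camera coordinates). Camera axes: x right, y down, z forward; pixel columns grow to the right and rows downward; lengths in m; the calibration is good to about 2 mm. A picture is of the moment at which its call begins. There is no depth.
- bot.finish_job(): hands the job in; it is judged then, once.
The state is a dict: "time": time; "q": joint angles; "joint_vel": joint speeds; "joint_torque": joint torques, N m; "tool_pos": TCP position; "tcp_rot": TCP orientation; "wrist_force": force on the tool from outside, world axes, zero at the start; "torque": the same for the moment, N m; "width": opening from 0.0 (shut) to 1.0 (fully open); "grip_force": force on a finger pad.
Only numpy, scipy, OpenCV 4.12 (cv2) and the standard library are available. Lean on these libraries where they do the work, as an engineer would, in place of code of your own. Each camera call takes 0.05 s, during which the arm holds its last target. There are 200 camera calls.

## Task

The cut on the small trim saw is finished and the saw must be unloaded. First press the open blade guard down until its catch holds it shut by itself; then undo the clamp screw, which has a left-hand thread: turn its knob clockwise until the engraved line on the knob stands opposite the release mark cut in the dial plate under it, and not well past it. Then take the wooden sample stick with its glued-on sherd off the saw and lay it flat in the white dish without dropping it, leaving the guard shut, the knob at the mark, and the two film canisters and the loose chip of sherd on the saw table where they are.

Things in the scene. Friction and masses are not known exactly. Their poses are not given: they have to be found in the camera images.
- saw: Green bench trim saw, fixed, 230 x 240 mm, table top 60 mm high. Origin: centre of its underside; x away from the operator's side, y to its left, z up (saw frame). Blade: 110 mm disc in the plane y = 64 mm, 40 mm above the table. The chip lies on the table at the right, behind the carriage. Motor behind, 85 mm high, to x = 187 mm; belt box at the left rear, 82 mm high.
- sample_rail (a point): Middle of the top of the steel rail under the sample: 18 mm wide (saw x), 66 mm long (saw y), 91 mm above the worktop, 17 mm above its carriage plate. Clamp bracket: a post 22 mm wide (saw y, centre 6 mm to +y of this point), from 13 to 39 mm behind (+x) the point and up to 147 mm high, with an arm forward over the sample to the inclined boss and dial plate of the clamp screw.
- guard (a joint): Blade guard, a grey hood 29 mm wide, 130 mm long, hinged at its rear end: angle in rad, 0 = shut, growing as its front rises; 0.7 to 1.0 at the start. A spring lifts it again unless it is caught; a sprung ball catch at its nose holds it below about 0.05. Pressed on its pad it moves with 1 to 3 N and needs 6 to 12 N over the last 10 mm to snap in; then it meets a hard stop.
- guard_hinge (a point): On the guard's hinge axis (parallel to saw y), mid-width of the guard, 76 mm above the worktop. With the guard shut the thumb pad's top lies 94 mm in front of this point (saw -x) and 37.5 mm above it.
- guard_pad (a point): Centre of the top face of the ribbed black thumb pad, 26 x 26 mm, on the front shoulder of the guard. Moves with the guard; its z axis is the pad's outward normal, vertical when shut; then the pad's top is 113.5 mm above the worktop.
- clamp_knob (a joint): Clamp knob on a left-hand thread: angle in rad, growing as the knob is turned clockwise seen from its outer end, which unscrews it. 0 to 0.4 at the start (clamped); 3.9 = its engraved line stands opposite the release mark; end stop at 5.0. It moves outward along its axis 10 mm a turn. Friction torque about 0.1 N m; it stays where it is left.
- knob_grip (a point): On the axis of the clamp knob at half its height; moves and turns with it. Black fluted knob, 40 mm across, 24 mm high. z: outward along the axis, which leans 35 degrees from vertical towards saw -x; x: towards the white-filled line engraved on its face and skirt. When clamped, 16 mm of bare screw (13 mm thick) separate its underside from the dial plate, 56 mm across, below it.
- release_mark (a point): The release mark: a dark radial line engraved at the edge of the aluminium dial plate under the knob, at the plate's highest point (straight up-slope from the knob's axis). This point is on the plate's face, 24 mm from the axis. A curved arrow engraved on the plate shows the undoing direction, clockwise.
- sample: Light wooden stick 24 x 80 x 14 mm (x, y, z), with a pot sherd, about 27 x 37 x 11 mm, glued to its +y end: 55 to 95 g, from y -40 to +70 mm. Origin: centre of the stick's underside. It lies along saw y on the rail; the clamp's 17 mm foot holds it 12 mm to +y of the origin, and its +x side is next to the post. Its -y end, y -40 to -12 mm, can be gripped across x by a hand leaning to saw -y.
- sample_mid (a point): Middle of stick and sherd together, at (0, 15, 7) mm of the sample's frame. With the knob at the release mark the clamp's foot is 5 mm clear above the stick, but arm and dial plate are still over it: lift it 2 to 3 mm and draw it out sideways to saw -y, 100 mm, before raising it.
- dish: White foam dish 132 x 182 x 24 mm (x, y, z), fixed, left or right of the saw; origin at the centre of its underside. Its floor is 3 to 6 mm high and about 90 x 140 mm.
- can_a: Black film canister, 34 mm across, 51 mm high, standing on the worktop; origin at the centre of its underside.
- can_b: White film canister, 34 mm across, 51 mm high, standing on the worktop; origin at the centre of its underside.
- chip: Small loose sherd, 46 x 40 x 10 mm, lying on the saw's table at the right, behind the carriage; origin at the centre of its underside.
There are look-alikes about, which are no part of the job. Of the things that look like the sample, the larger one is meant.

How it is judged:
On the way, in this order (a step that is already met when the one before it is completed fails the run):
1. the blade guard is shut and stays shut with nothing pressing on it, the clamp not yet undone (value of joint guard below 0.06 rad and contact force between the fingers and guard below 0.2 N and value of joint clamp_knob below 1 rad), for 0.3 s.
2. the knob has been turned clockwise to the release mark, the sample still on its rail (value of joint clamp_knob between 3.65 and 4.15 rad and value of joint guard below 0.06 rad and horizontal distance between sample and release_mark below 0.06 m), for 0.3 s.
3. the sample is lifted off the saw with the clamp at the mark (value of joint clamp_knob between 3.65 and 4.15 rad and value of joint guard below 0.06 rad and horizontal distance between sample and saw above 0.15 m), for 0.1 s.
At the end, for the whole second after the job is handed in: Guard shut (below 0.06 rad); knob within 0.25 rad of the release mark; sample lying flat (within 0.25 rad) and still in the dish, its middle within 40 mm (x) and 60 mm (y) of the dish's centre; both canisters and the chip within 30 mm of where they stood (value of joint guard below 0.06 rad and value of joint clamp_knob between 3.65 and 4.15 rad and x of sample_mid in the frame of dish between -0.04 and 0.04 m and y of sample_mid in the frame of dish between -0.06 and 0.06 m and z of sample_mid in the frame of dish below 0.03 m and angle between sample's own z axis and vertical below 0.25 rad and contact force between sample and dish above 0.05 N and linear speed of sample below 0.02 m/s and distance of each of can_a, can_b, chip from where it was at the start of the episode below 0.03 m); the robot touches nothing.
It fails at once if the knob is turned well past the mark (more than 0.7 rad), where the screw runs out of its boss (value of joint clamp_knob above 4.6 rad).
It fails at once if the sample is dropped: it falls freely faster than 0.7 m/s (linear speed of sample above 0.7 m/s and contact force between the fingers and sample below 0.05 N).
It also fails if it takes over 72 s, if anything falls off the work surface, if the arm or the gripper's body presses on something with over 40 N, if the wrist force passes 120 N, or if a joint passes its speed limit or range.

## Working session

There is one attempt and no reset: what is moved stays moved. The work goes in short steps, Python scripts to look and compute and a tool call to move; the robot and the scene stay as the last step left them, time stands still between calls to the robot, and variables do not carry over. Pictures are saved under pics/ and viewed, at most 10 in all, crops included, and the job is handed in when it is done.

Besides the shell and the picture viewer there is one more tool, called as name(argument=value, ...) on one line, values as JSON. drive_tool: Moves the arm, as the interface text tells. Its arguments: {"type":"object","properties":{"increments":{"type":"array"},"grip_force":{"type":"number"}},"required":["increments"]}

```bash
ls; mkdir -p pics
python3 - <<'E'
from workcell import bot
import cv2,numpy as np,pickle
d={}
for n in("scene","top"):
    c=bot.read_camera(n);d[n]=c
    print(n,c["fovy"],c["cx"],c["cy"],np.round(c["camera_from_world"],4).tolist())
    cv2.imwrite(f"pics/{n}0.png",cv2.resize(c["pixels"][:,:,::-1],None,fx=1.56,fy=1.56,interpolation=cv2.INTER_CUBIC))
pickle.dump(d,open("c0.pkl","wb"))
print(bot.read_state())
E
```

```text
pics
scene 45.5148434839393 250.70985091112613 192.32584118153062 [[0.4996, -0.8662, -0.0046, -0.2876], [-0.5295, -0.3012, -0.7931, 0.3988], [0.6856, 0.3987, -0.6091, 1.1364], [0.0, 0.0, 0.0, 1.0]]
top 49.81893406539406 257.4712570804422 190.49666599993438 [[-0.0091, -0.9999, -0.0041, -0.0036], [-0.9919, 0.0096, -0.1267, 0.5451], [0.1268, 0.0029, -0.9919, 1.1503], [0.0, 0.0, 0.0, 1.0]]
{'time': 0.1, 'q': array([ 1.24212559e+00,  2.64704943e-01,  1.60521407e+00, -4.53553797e-06,
        1.27369275e+00, -3.69381898e-02]), 'joint_vel': array([ 0.00029374, -0.00041071, -0.00358142,  0.00170238, -0.00210505,
        0.00038772]), 'joint_torque': array([-2.61061189e-05, -5.16709614e+01, -3.68591952e+01, -9.78167009e-05,
        6.17957034e-03,  9.69413179e-06]), 'tool_pos': array([0.19406999, 0.64619163, 0.4034805 ]), 'tcp_rot': array([-0.45657408, -3.10786992,  0.00311963]), 'wrist_force': array([ 0.30441471,  0.45954705, -0.35001441]), 'torque': array([-0.03418158, -0.00121666,  0.02288702]), 'grip_force': 0.0, 'width': 1.000039490127391}
```

View pics/scene0.png

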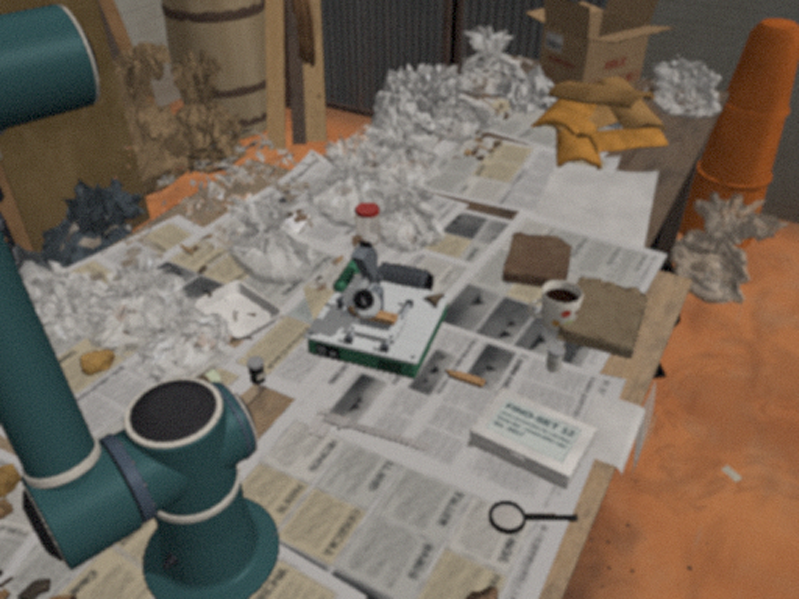

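View pics/top0.png

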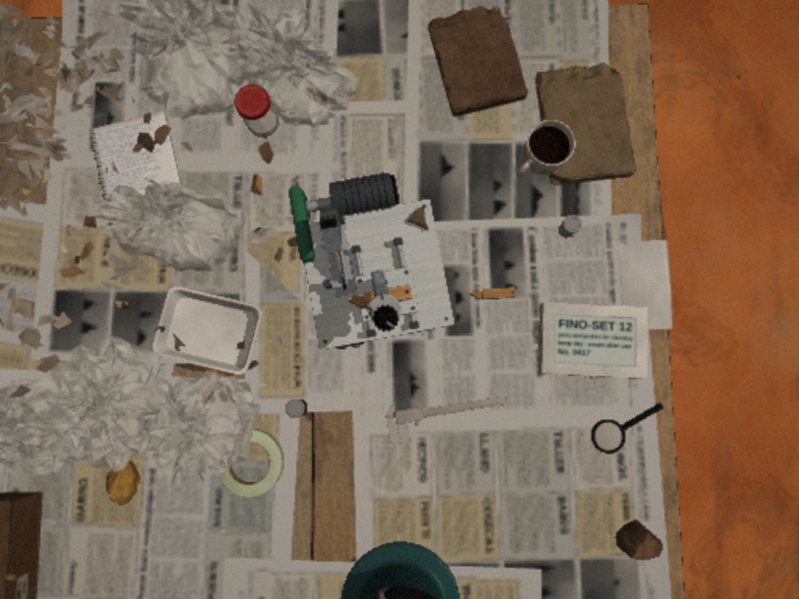

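The top view shows the saw at about (380,275), the dish at (208,330), the black can at (295,408) and the white can at (570,225). Two things could be taken for the sample: the stick on the saw rail at (385,295), which is the larger one with the sherd and my choice, and the short stick on the worktop at (493,293), which is a look-alike. Next is a close crop to check this.

Run:
```python
import cv2,numpy as np,pickle
d=pickle.load(open("c0.pkl","rb"))
a=d["top"]["pixels"][108:228,180:300,::-1]; b=d["scene"]["pixels"][128:248,180:300,::-1]
o=np.hstack([cv2.resize(x,(480,480),interpolation=cv2.INTER_CUBIC)[:, :] for x in(a,b)])
o=cv2.resize(o,(800,400)) 
o=np.hstack([cv2.resize(x,(400,400),interpolation=cv2.INTER_CUBIC) for x in(a,b)])
cv2.imwrite("pics/crop1.png",o)
```

```text
(no output)
```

View pics/crop1.png

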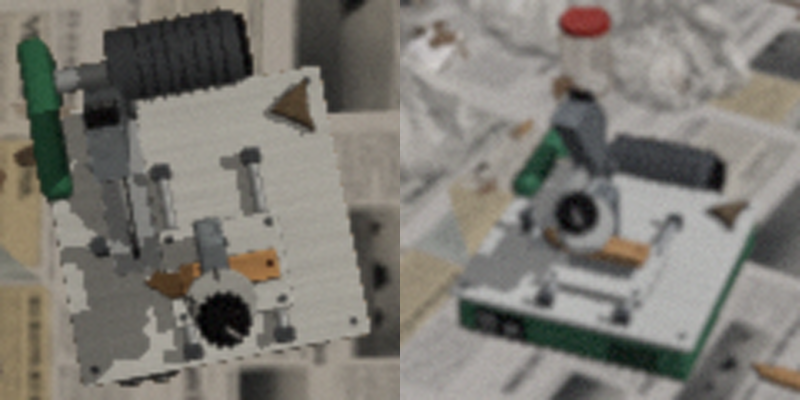

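The crop confirms the layout: stick with sherd on the rail (top crop, about 230,270), knob face at (222,320), raised guard with black pad at (100,112), chip at (295,105). The hand can't be tilted through this interface, so I'm planning for a vertical tool.

```bash
cat > h.py <<'E'
import numpy as np,pickle
from scipy.optimize import least_squares
def proj(c,p):
    p=np.atleast_2d(p);T=np.array(c["camera_from_world"]);q=p@T[:3,:3].T+T[:3,3]
    f=192/np.tan(np.radians(c["fovy"]/2))
    return np.c_[c["cx"]+f*q[:,0]/q[:,2],c["cy"]+f*q[:,1]/q[:,2]]
def tri(d,obs,x0=(.6,0,.1)):
    r=least_squares(lambda p:np.concatenate([proj(d[n],p)[0]-uv for n,uv in obs]),x0)
    return r.x,np.abs(r.fun).max()
def onz(c,uv,z):
    r=least_squares(lambda p:proj(c,[p[0],p[1],z])[0]-uv,(.6,0)).x
    return np.r_[r,z]
E
python3 - <<'E'
from h import *
d=pickle.load(open("c0.pkl","rb"))
T=lambda u,v:("top",np.array([180+u/3.333-.35,108+v/3.333-.35]))
S=lambda u,v:("scene",np.array([180+(u-400)/3.333-.35,128+v/3.333-.35]))
C=[((-.115,.12,.06),T(90,383)),((-.115,-.12,.06),T(370,328)),((.115,-.12,.06),T(318,68)),
((-.115,.12,.06),S(462,297)),((-.115,-.12,.06),S(690,352)),((.115,-.12,.06),S(757,226))]
def W(s,p):
    c,q=np.cos(s[2]),np.sin(s[2]);return np.array([s[0]+c*p[0]-q*p[1],s[1]+q*p[0]+c*p[1],p[2]])
r=least_squares(lambda s:np.concatenate([proj(d[o[0]],W(s,p))[0]-o[1] for p,o in C]),(.6,0,.2),loss="soft_l1")
s=r.x;print("saw",s,np.round(r.fun,1))
def inv(p):
    c,q=np.cos(s[2]),np.sin(s[2]);a=p[0]-s[0];b=p[1]-s[1];return np.round(1e3*np.array([c*a+q*b,-q*a+c*b,p[2]]),1)
for n,o in dict(knobtop=[T(222,320),S(576,214)],pad=[T(101,113),S(583,97)],stickR=[T(278,264),S(648,250)],).items():
    p,e=tri(d,o);print(n,np.round(p,4),"saw",inv(p),round(e,2))
for n,uv in dict(stA=(280,277),stB=(276,250)).items():
    p=onz(d["top"],T(*uv)[1],.105);print(n,np.round(p,4),inv(p))
for n,uv,z in[("dish",(208,330),.015),("canA",(295,408),.05),("canB",(570,226),.05)]:
    p=onz(d["top"],np.array(uv)/1.5625,z);print(n,np.round(p,4),inv(p))
E
```

```text
saw [0.58648621 0.03566658 0.18306161] [ 0.2  0.6  0.8  0.7  0.2 -0.1 -3.  -1.9  0.1 -1.6  0.6 -6.7]
knobtop [0.4955 0.0185 0.1666] saw [-92.6  -0.3 166.6] 0.58
pad [0.6564 0.1107 0.1718] saw [ 82.4  61.  171.8] 0.74
stickR [ 0.5468 -0.0259  0.1063] saw [-50.2 -53.3 106.3] 0.94
stA [ 0.5352 -0.0256  0.105 ] [-61.6 -50.9 105. ]
stB [ 0.5572 -0.0226  0.105 ] [-39.4 -52.  105. ]
dish [0.4905 0.3523 0.015 ] [-36.7 328.9  15. ]
canA [0.3477 0.1832 0.05  ] [-208.   188.6   50. ]
canB [ 0.6726 -0.3176  0.05  ] [  20.3 -363.1   50. ]
```

```bash
cat >> h.py <<'E'
from scipy.spatial.transform import Rotation as R
SAW=np.array([.5865,.0357,.183])
def W(p,s=SAW):
    c,q=np.cos(s[2]),np.sin(s[2]);p=np.array(p)/1e3
    return np.array([s[0]+c*p[0]-q*p[1],s[1]+q*p[0]+c*p[1],p[2]])
def go(target,yaw=None,st=None):
    "total tool-frame shift in mm (in present tool axes) to bring TCP to target; turn to bring tool y to world angle yaw"
    from workcell import bot
    st=st or bot.read_state();M=R.from_rotvec(st["tcp_rot"]).as_matrix()
    d=M.T@(np.array(target)-st["tool_pos"])*1e3
    a=np.arctan2(M[1,1],M[0,1]);t=None if yaw is None else np.round((a-yaw+np.pi/2)%np.pi-np.pi/2,3)
    print("shift",np.round(d,1),"len",round(np.linalg.norm(d),1),"turn",t,"pos",np.round(st["tool_pos"],4),"z",np.round(M[:,2],3))
E
python3 - <<'E'
from h import *
go(np.r_[W((82,63,0))[:2],.405],np.pi/2+SAW[2])
E
```

```text
shift [-595.6 -378.3   -0.8] len 705.6 turn -0.475 pos [0.1941 0.6462 0.4035] z [-0.001 -0.002 -1.   ]
```

drive_tool(increments=[{"delta_pos": [-10,-6,0],"turn": 0,"jaw": -1},{"delta_pos": [-20,-13,0],"turn": 0,"jaw": -1},{"delta_pos": [-30,-19,0],"turn": 0,"jaw": -1},{"delta_pos": [-30,-19,0],"turn": 0,"jaw": -1},{"delta_pos": [-30,-19,0],"turn": 0,"jaw": -1},{"delta_pos": [-30,-19,0],"turn": 0,"jaw": -1},{"delta_pos": [-30,-19,0],"turn": 0,"jaw": -1},{"delta_pos": [-30,-19,0],"turn": 0,"jaw": -1}])

```text
time: 0.77
tool_pos: [0.358, 0.4564, 0.4044]
tcp_rot: [0.456, 3.108, -0.001]
wrist_force: [0.2, 0.1, 0.7]
width: 0.001
grip_force: 0.0
```

drive_tool(increments=[{"delta_pos": [-30,-19,0],"turn": 0,"jaw": -1},{"delta_pos": [-30,-19,0],"turn": 0,"jaw": -1},{"delta_pos": [-30,-19,0],"turn": 0,"jaw": -1},{"delta_pos": [-30,-19,0],"turn": 0,"jaw": -1},{"delta_pos": [-30,-19,0],"turn": 0,"jaw": -1},{"delta_pos": [-30,-19,0],"turn": 0,"jaw": -1},{"delta_pos": [-30,-19,0],"turn": 0,"jaw": -1},{"delta_pos": [-30,-19,0],"turn": 0,"jaw": -1}])

```text
time: 1.43
tool_pos: [0.5438, 0.2417, 0.4045]
tcp_rot: [-0.457, -3.108, 0.001]
wrist_force: [0.8, 0.0, -0.3]
width: -0.002
grip_force: 0.0
```

drive_tool(increments=[{"delta_pos": [0,0,0],"turn": -0.12,"jaw": -1},{"delta_pos": [0,0,0],"turn": -0.12,"jaw": -1},{"delta_pos": [0,0,0],"turn": -0.12,"jaw": -1},{"delta_pos": [0,0,0],"turn": -0.115,"jaw": -1},{"delta_pos": [0,0,0],"turn": 0,"jaw": -1}])

```text
time: 1.85
tool_pos: [0.5431, 0.243, 0.4043]
tcp_rot: [0.29, -3.127, 0.001]
wrist_force: [0.0, 0.3, -0.3]
width: 0.002
grip_force: 0.0
```

Run:
```python
from h import *
from workcell import bot
import cv2
go(np.r_[W((82,63,0))[:2],.375],np.pi/2+SAW[2])
s=bot.read_state();print(s["time"],s["q"],s["width"],s["wrist_force"])
d={n:bot.read_camera(n) for n in("scene","top")};pickle.dump(d,open("c1.pkl","wb"))
o=np.hstack([cv2.resize(d["top"]["pixels"][90:210,170:290,::-1],(400,400),interpolation=2),cv2.resize(d["scene"]["pixels"][80:240,160:320,::-1],(400,400),interpolation=2)])
cv2.imwrite("pics/c1.png",o)
```

```text
shift [ -86.6 -148.9   29.3] len 174.8 turn 0.002 pos [0.5431 0.243  0.4043] z [-0.001 -0.001 -1.   ]
1.85 [ 3.78987190e-01  1.14364895e-01  1.78095647e+00 -3.40070348e-04
  1.24715662e+00 -1.37694135e+00] 0.0023297905379803417 [ 0.00826716  0.27801539 -0.30781333]
```

View pics/c1.png

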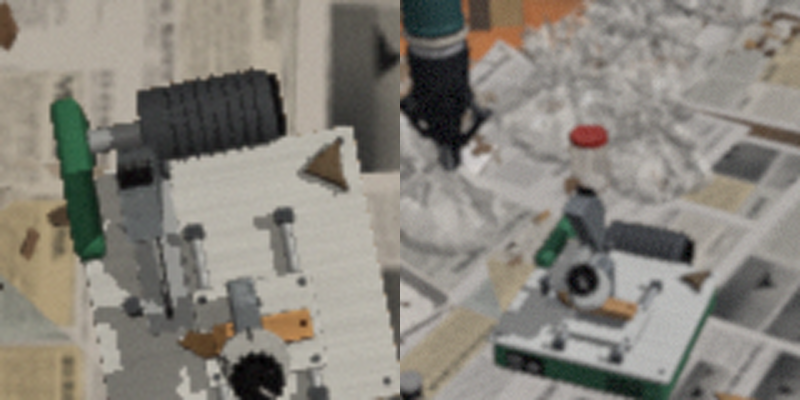

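The guard is still open, with its pad at about (135,165) in the top crop, and nothing has been disturbed.

Run:
```python
import numpy as np
p=None
for t in np.r_[.9:-.01:-.06]:
    c,s=np.cos(t),np.sin(t);x=115.1-94*c+37.5*s;z=76+94*s+37.5*c;tz=z+min(13*s,11*np.tan(t))
    n=np.array([x,tz]);print(round(t,2),n.round(1),None if p is None else (p-n).round(1));p=n
```

```text
0.9 [ 86.  183.1] None
0.84 [ 80.3 180.7] [5.8 2.4]
0.78 [ 74.6 177.9] [5.6 2.8]
0.72 [ 69.2 174.7] [5.5 3.2]
0.66 [ 63.8 171.2] [5.3 3.5]
0.6 [ 58.7 167.4] [5.1 3.9]
0.54 [ 53.8 163.1] [4.9 4.3]
0.48 [ 49.  158.4] [4.7 4.7]
0.42 [ 44.6 153.5] [4.5 4.9]
0.36 [ 40.3 148.4] [4.2 5.1]
0.3 [ 36.4 143. ] [4.  5.3]
0.24 [ 32.7 137.5] [3.7 5.5]
0.18 [ 29.3 131.7] [3.4 5.7]
0.12 [ 26.3 125.8] [3.1 5.9]
0.06 [ 23.5 119.7] [2.7 6.1]
0.0 [ 21.1 113.5] [2.4 6.2]
```

drive_tool(increments=[{"delta_pos": [-10,-17,0],"turn": 0,"jaw": -1},{"delta_pos": [-19,-33,0],"turn": 0,"jaw": -1},{"delta_pos": [-19,-33,0],"turn": 0,"jaw": -1},{"delta_pos": [-19,-33,0],"turn": 0,"jaw": -1},{"delta_pos": [-14,-23,0],"turn": 0,"jaw": -1},{"delta_pos": [-6,-10,10],"turn": 0,"jaw": -1},{"delta_pos": [0,0,10],"turn": 0,"jaw": -1},{"delta_pos": [0,0,0],"turn": 0,"jaw": -1}])

```text
time: 2.62
tool_pos: [0.6546, 0.1132, 0.3808]
tcp_rot: [0.283, -3.123, -0.001]
wrist_force: [-0.1, -0.1, -0.8]
width: 0.001
grip_force: 0.0
```

Run:
```python
from h import *
go(np.r_[W((84,63,0))[:2],.360],np.pi/2+SAW[2])
```

```text
shift [-3.  -0.8 20.7] len 21.0 turn -0.002 pos [0.6546 0.1132 0.3808] z [-0.006 -0.    -1.   ]
```

drive_tool(increments=[{"delta_pos": [0,0,15],"turn": 0,"jaw": -1},{"delta_pos": [0,0,12],"turn": 0,"jaw": -1},{"delta_pos": [5.6,0,3],"turn": 0,"jaw": -1},{"delta_pos": [5.5,0,3.2],"turn": 0,"jaw": -1},{"delta_pos": [5.3,0,3.5],"turn": 0,"jaw": -1},{"delta_pos": [5.1,0,3.9],"turn": 0,"jaw": -1}])

```text
time: 3.12
tool_pos: [0.6335, 0.1111, 0.3502]
tcp_rot: [-0.29, 3.127, 0.001]
wrist_force: [-14.0, -1.6, 31.6]
width: 0.002
grip_force: 15.9
```

drive_tool(increments=[{"delta_pos": [4.9,0,4.3],"turn": 0,"jaw": -1},{"delta_pos": [4.7,0,4.7],"turn": 0,"jaw": -1},{"delta_pos": [4.5,0,4.9],"turn": 0,"jaw": -1},{"delta_pos": [4.2,0,5.1],"turn": 0,"jaw": -1},{"delta_pos": [4,0,5.3],"turn": 0,"jaw": -1}])

```text
time: 3.53
tool_pos: [0.6113, 0.107, 0.3219]
tcp_rot: [-0.289, 3.126, 0.001]
wrist_force: [-0.4, 1.1, 1.0]
width: 0.001
grip_force: 0.9
```

Run:
```python
from h import *
from workcell import bot
import cv2
go(np.r_[W((36.4,63,0))[:2],.316],np.pi/2+SAW[2])
d={n:bot.read_camera(n) for n in("scene","top")};pickle.dump(d,open("c2.pkl","wb"))
o=np.hstack([cv2.resize(d["top"]["pixels"][90:210,170:290,::-1],(400,400),interpolation=2),cv2.resize(d["scene"]["pixels"][110:230,180:300,::-1],(400,400),interpolation=2)])
cv2.imwrite("pics/c2.png",o)
```

```text
shift [ 1.  -2.6  5.9] len 6.5 turn 0.002 pos [0.6113 0.107  0.3219] z [ 0.002  0.001 -1.   ]
```

View pics/c2.png

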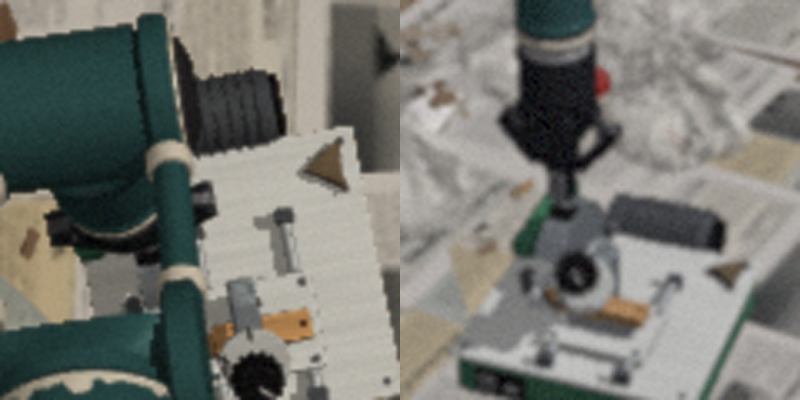

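The tip is on the pad and the guard is going down with it (scene crop, about 565,210).

drive_tool(increments=[{"delta_pos": [3.7,-2,5.5],"turn": 0,"jaw": -1},{"delta_pos": [3.4,0,5.7],"turn": 0,"jaw": -1},{"delta_pos": [3.1,0,5.9],"turn": 0,"jaw": -1},{"delta_pos": [2.7,0,5],"turn": 0,"jaw": -1},{"delta_pos": [0,0,0],"turn": 0,"jaw": -1}])

```text
time: 4.05
tool_pos: [0.5996, 0.101, 0.2956]
tcp_rot: [0.287, -3.126, 0.0]
wrist_force: [0.5, 0.5, -0.4]
width: 0.006
grip_force: 0.1
```

drive_tool(increments=[{"delta_pos": [1,0,3],"turn": 0,"jaw": -1},{"delta_pos": [1,0,2],"turn": 0,"jaw": -1},{"delta_pos": [0,0,0],"turn": 0,"jaw": -1}])

```text
time: 4.3
tool_pos: [0.5989, 0.1007, 0.2944]
tcp_rot: [-0.287, 3.128, 0.0]
wrist_force: [-3.3, 0.6, 9.2]
width: -0.001
grip_force: 4.4
```

drive_tool(increments=[{"delta_pos": [0,0,2],"turn": 0,"jaw": -1},{"delta_pos": [0,0,1],"turn": 0,"jaw": -1},{"delta_pos": [0,0,0],"turn": 0,"jaw": -1}])

```text
time: 4.55
tool_pos: [0.5982, 0.1005, 0.2913]
tcp_rot: [0.287, -3.127, 0.0]
wrist_force: [-5.4, -1.4, 6.9]
width: 0.001
grip_force: 4.1
```

drive_tool(increments=[{"delta_pos": [0,0,1],"turn": 0,"jaw": -1},{"delta_pos": [0,0,0],"turn": 0,"jaw": -1}])

```text
time: 4.72
tool_pos: [0.5983, 0.1005, 0.2891]
tcp_rot: [0.287, -3.128, 0.001]
wrist_force: [-0.1, 0.0, 0.0]
width: -0.003
grip_force: 0.2
```

drive_tool(increments=[{"delta_pos": [0,0,1.5],"turn": 0,"jaw": -1},{"delta_pos": [0,0,0],"turn": 0,"jaw": -1}])

```text
time: 4.88
tool_pos: [0.5986, 0.1005, 0.2869]
tcp_rot: [0.287, -3.128, 0.0]
wrist_force: [-0.9, -1.4, 2.7]
width: -0.0
grip_force: 1.1
```

drive_tool(increments=[{"delta_pos": [0,0,1],"turn": 0,"jaw": -1},{"delta_pos": [0,0,0],"turn": 0,"jaw": -1}])

```text
time: 5.05
tool_pos: [0.5986, 0.1006, 0.2868]
tcp_rot: [0.287, -3.128, 0.001]
wrist_force: [-2.7, -1.4, 8.2]
width: 0.003
grip_force: 3.7
```

drive_tool(increments=[{"delta_pos": [0,0,-4],"turn": 0,"jaw": -1},{"delta_pos": [0,0,-15],"turn": 0,"jaw": -1},{"delta_pos": [0,0,-30],"turn": 0,"jaw": -1},{"delta_pos": [0,0,-30],"turn": 0,"jaw": -1},{"delta_pos": [0,0,-20],"turn": 0,"jaw": -1},{"delta_pos": [0,0,0],"turn": 0,"jaw": -1}])

```text
time: 5.55
tool_pos: [0.6005, 0.101, 0.3911]
tcp_rot: [-0.286, 3.118, 0.001]
wrist_force: [0.5, 0.5, 1.4]
width: 0.005
grip_force: 0.0
```

Run:
```python
from h import *
from workcell import bot
import cv2
go(np.r_[W((-86,0,0))[:2],.385],np.pi/2+SAW[2])
d={n:bot.read_camera(n) for n in("scene","top")};pickle.dump(d,open("c3.pkl","wb"))
o=np.hstack([cv2.resize(d["top"]["pixels"][90:210,170:290,::-1],(400,400),interpolation=2),cv2.resize(d["scene"]["pixels"][110:230,180:300,::-1],(400,400),interpolation=2)])
cv2.imwrite("pics/c3.png",o)
```

```text
shift [111.7 -61.6   5. ] len 127.7 turn 0.0 pos [0.6005 0.101  0.3911] z [ 0.01   0.001 -1.   ]
```

View pics/c3.png

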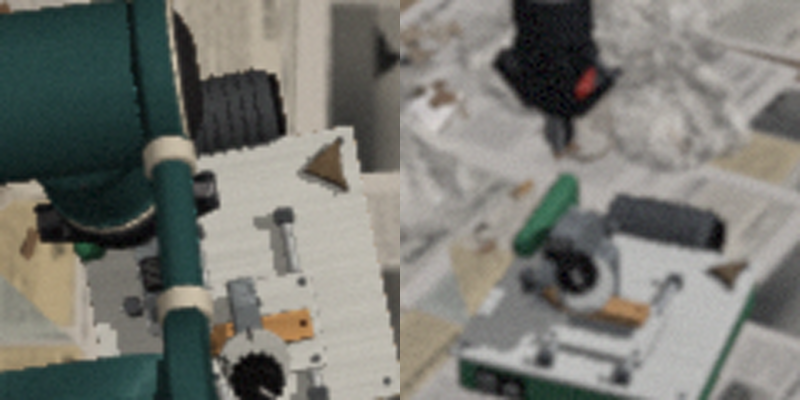

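The guard hood lies flat after release (pad at about (150,270) in the top crop), so it is caught. Next is the knob at (255,375).

drive_tool(increments=[{"delta_pos": [18,-10,0],"turn": 0,"jaw": 0.5},{"delta_pos": [28,-16,1],"turn": 0,"jaw": 0.5},{"delta_pos": [28,-15,2],"turn": 0,"jaw": 0.5},{"delta_pos": [25,-14,2],"turn": 0,"jaw": 0.5},{"delta_pos": [12.5,-7,0],"turn": 0,"jaw": 0.5},{"delta_pos": [0,0,0],"turn": -0.12,"jaw": 0.5},{"delta_pos": [0,0,0],"turn": -0.12,"jaw": 0.5},{"delta_pos": [0,0,0],"turn": -0.12,"jaw": 0.5}])

```text
time: 6.32
tool_pos: [0.4998, 0.0192, 0.3788]
tcp_rot: [0.85, -3.023, -0.001]
wrist_force: [0.3, -0.3, -0.1]
width: 0.749
grip_force: 0.0
```

drive_tool(increments=[{"delta_pos": [0,0,0],"turn": -0.09,"jaw": 0.5},{"delta_pos": [0,0,0],"turn": 0,"jaw": 0.5},{"delta_pos": [0,0,0],"turn": 0,"jaw": 0.5}])

```text
time: 6.57
tool_pos: [0.5001, 0.0196, 0.3791]
tcp_rot: [0.974, -2.985, -0.001]
wrist_force: [-0.1, 0.3, 0.4]
width: 0.75
grip_force: 0.0
```

Run:
```python
from h import *
go(np.r_[W((-86,0,0))[:2],.313],np.pi/2+SAW[2]+.45)
```

```text
shift [-1.8 -0.7 66.1] len 66.1 turn -0.002 pos [0.5001 0.0196 0.3791] z [-0.002  0.    -1.   ]
```

drive_tool(increments=[{"delta_pos": [-1.8,-0.7,15],"turn": 0,"jaw": 0.5},{"delta_pos": [0,0,20],"turn": 0,"jaw": 0.5},{"delta_pos": [0,0,20],"turn": 0,"jaw": 0.5},{"delta_pos": [0,0,11],"turn": 0,"jaw": 0.5},{"delta_pos": [0,0,0],"turn": 0,"jaw": 0.5}])

```text
time: 6.98
tool_pos: [0.502, 0.0194, 0.3117]
tcp_rot: [0.976, -2.984, 0.002]
wrist_force: [4.0, -3.9, -4.3]
width: 0.751
grip_force: 2.7
```

drive_tool(increments=[{"delta_pos": [0,0,0],"turn": 0,"jaw": -1},{"delta_pos": [0,0,0],"turn": 0,"jaw": -1},{"delta_pos": [0,0,0],"turn": 0,"jaw": -1},{"delta_pos": [0,0,0],"turn": 0,"jaw": -1}], grip_force=25)

```text
time: 7.32
tool_pos: [0.5035, 0.0172, 0.314]
tcp_rot: [-0.976, 2.985, -0.013]
wrist_force: [6.8, -14.8, -6.6]
width: 0.631
grip_force: 28.0
```

drive_tool(increments=[{"delta_pos": [0,0,0],"turn": 0,"jaw": 0.5},{"delta_pos": [0,0,0],"turn": 0,"jaw": 0.5},{"delta_pos": [0,0,-7],"turn": 0,"jaw": 0.5},{"delta_pos": [0,0,0],"turn": 0,"jaw": 0.5}])

```text
time: 7.65
tool_pos: [0.5024, 0.0203, 0.3223]
tcp_rot: [-0.977, 2.985, 0.001]
wrist_force: [1.3, 0.7, 0.6]
width: 0.751
grip_force: 0.0
```

Run:
```python
from h import *
from workcell import bot
import cv2
go(np.r_[W((-86,0,0))[:2],.320],np.pi/2+SAW[2]+.45);print(bot.read_state()["wrist_force"])
d={n:bot.read_camera(n) for n in("scene","top")};pickle.dump(d,open("c4.pkl","wb"))
o=np.hstack([cv2.resize(d["top"]["pixels"][120:240,190:310,::-1],(400,400),interpolation=2),cv2.resize(d["scene"]["pixels"][150:220,190:260,::-1],(400,400),interpolation=2)])
cv2.imwrite("pics/c4.png",o)
```

```text
shift [0.5 0.1 2.3] len 2.4 turn -0.001 pos [0.5024 0.0203 0.3223] z [ 0.001  0.001 -1.   ]
[1.30604376 0.73437964 0.63961395]
```

View pics/c4.png

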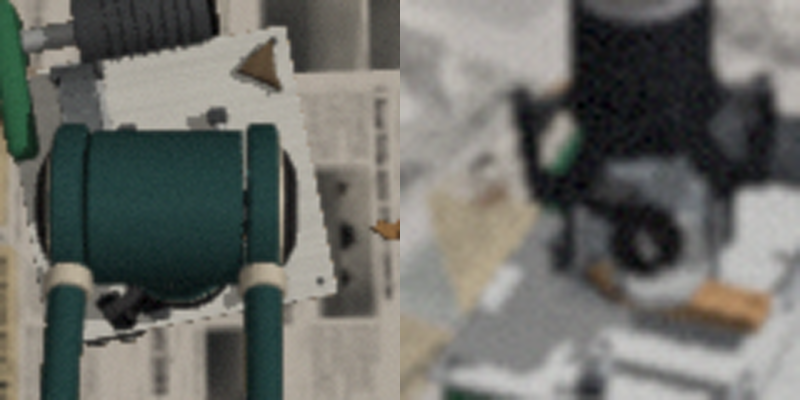

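drive_tool(increments=[{"delta_pos": [2.7,1.3,-2],"turn": 0,"jaw": 0.5},{"delta_pos": [0,0,0],"turn": 0,"jaw": -1},{"delta_pos": [0,0,0],"turn": 0,"jaw": -1},{"delta_pos": [0,0,0],"turn": 0,"jaw": -1},{"delta_pos": [0,0,0],"turn": 0,"jaw": -1},{"delta_pos": [0,0,0],"turn": 0,"jaw": -1}], grip_force=25)

```text
time: 8.25
tool_pos: [0.4987, 0.0198, 0.3236]
tcp_rot: [0.978, -2.985, -0.002]
wrist_force: [-3.3, 2.7, 5.8]
width: 0.494
grip_force: 24.8
```

drive_tool(increments=[{"delta_pos": [0,0,0],"turn": 0.11,"jaw": -1},{"delta_pos": [0,0,-0.3],"turn": 0.11,"jaw": -1},{"delta_pos": [0,0,0],"turn": 0.11,"jaw": -1},{"delta_pos": [0,0,-0.3],"turn": 0.11,"jaw": -1},{"delta_pos": [0,0,0],"turn": 0.11,"jaw": -1},{"delta_pos": [0,0,-0.3],"turn": 0.11,"jaw": -1},{"delta_pos": [0,0,0],"turn": 0.11,"jaw": -1},{"delta_pos": [0.8,0,-0.3],"turn": 0.11,"jaw": -1}])

```text
time: 8.92
tool_pos: [0.4987, 0.0185, 0.3251]
tcp_rot: [0.39, 3.116, -0.005]
wrist_force: [-2.3, -7.9, 7.5]
width: 0.467
grip_force: 70.9
```

Run:
```python
from h import *
from workcell import bot
import cv2
go(np.r_[W((-89,0,0))[:2],.325],np.pi/2+SAW[2]-.45);s=bot.read_state();print(s["wrist_force"],s["torque"],s["q"])
d0=pickle.load(open("c3.pkl","rb"))
c=bot.read_camera("scene")
u=lambda im:cv2.resize(im[160:210,190:240,::-1],(400,400),interpolation=2)
cv2.imwrite("pics/c5.png",np.hstack([u(d0["scene"]["pixels"]),u(c["pixels"])]))
```

```text
shift [-0.   1.   0.1] len 1.0 turn 0.018 pos [0.4987 0.0185 0.3251] z [ 0.001 -0.003 -1.   ]
[-2.33365644 -7.88764094  7.47143421] [ 0.49453408 -0.07574583  1.2988463 ] [-0.01171215 -0.0046944   2.05885715 -0.0034779   1.0863037  -1.33191202]
```

View pics/c5.png

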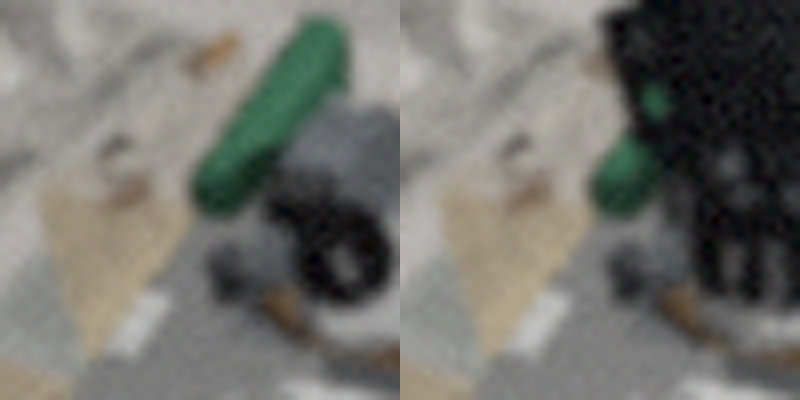

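drive_tool(increments=[{"delta_pos": [0,0,0],"turn": 0,"jaw": 0.5},{"delta_pos": [0,0,0],"turn": 0,"jaw": 0.5},{"delta_pos": [0,0,-1],"turn": 0,"jaw": 0.5}])

```text
time: 9.22
tool_pos: [0.4982, 0.0196, 0.325]
tcp_rot: [-0.387, -3.117, -0.0]
wrist_force: [-0.1, 1.0, -0.3]
width: 0.753
grip_force: 0.0
```

```bash
cat >> h.py <<'E'
import cv2
A=np.array([-np.sin(np.radians(35)),0,np.cos(np.radians(35))]);U=np.array([A[2],0,-A[0]]);Y=np.array([0,1,0.])
TOP0=np.array([-92.6,-.3,166.6])
def knob(c,ks=None,show=0):
    "score of bright line over knob angle; also fits small pixel offset of face"
    g=cv2.GaussianBlur(c["pixels"],(0,0),.6).mean(2).astype(np.float32);best=[]
    ks=np.arange(0,6.28,.05);r=np.linspace(5,18,14)
    # align: darkest disc
    k0=[]
    rr,aa=np.meshgrid(np.linspace(0,17,8),np.arange(0,6.28,.3))
    for du in np.arange(-2.5,2.6,.5):
        for dv in np.arange(-2.5,2.6,.5):
            P=TOP0+3*A*0+rr.ravel()[:,None]*(np.cos(aa.ravel())[:,None]*U+np.sin(aa.ravel())[:,None]*Y)
            q=proj(c,np.array([W(p) for p in P]))+[du,dv]
            k0.append((cv2.remap(g,q[:,0].astype(np.float32),q[:,1].astype(np.float32),1).mean(),du,dv))
    m,du,dv=min(k0)
    S=[]
    for k in ks:
        t=3.9-k;P=TOP0+r[:,None]*(np.cos(t)*U+np.sin(t)*Y)
        q=proj(c,np.array([W(p) for p in P]))+[du,dv]
        S.append(cv2.remap(g,q[:,0].astype(np.float32),q[:,1].astype(np.float32),1).mean())
    S=np.array(S);i=np.argsort(-S)[:1]
    print("off",du,dv,"disc",round(float(m)),"k",ks[i].round(2),"S",S[::4].round().astype(int).tolist())
E
python3 - <<'E'
from h import *
from workcell import bot
for f in("c0","c1","c3"):
    d=pickle.load(open(f+".pkl","rb"))
    for n in d: print(f,n);knob(d[n])
c=bot.read_camera("scene");pickle.dump(c,open("c6.pkl","wb"));print("now");knob(c)
print(bot.read_state()["tool_pos"])
E
```

```text
c0 scene
off -1.5 -0.5 disc 38 k [5.9] S [44, 35, 30, 29, 29, 32, 39, 46, 50, 52, 51, 52, 52, 50, 47, 44, 39, 35, 33, 31, 28, 28, 29, 30, 32, 36, 38, 44, 51, 58, 58, 49]
c0 top
off -0.5 -0.5 disc 14 k [0.4] S [16, 35, 50, 36, 20, 12, 11, 11, 12, 12, 13, 14, 12, 13, 15, 13, 15, 16, 13, 12, 13, 12, 11, 12, 12, 13, 16, 15, 13, 12, 12, 13]
c1 scene
off -1.5 -0.5 disc 40 k [5.9] S [45, 36, 32, 32, 33, 35, 41, 48, 51, 52, 51, 52, 54, 52, 49, 45, 40, 36, 35, 33, 29, 27, 27, 29, 32, 37, 41, 45, 54, 60, 60, 50]
c1 top
off -0.5 -0.5 disc 17 k [0.4] S [19, 40, 57, 41, 23, 16, 14, 13, 14, 15, 17, 17, 15, 16, 18, 16, 17, 19, 18, 16, 17, 17, 14, 14, 14, 16, 19, 18, 16, 14, 13, 16]
c3 scene
off -1.5 -2.5 disc 32 k [6.2] S [64, 50, 34, 24, 21, 22, 27, 35, 42, 47, 49, 44, 33, 24, 22, 25, 28, 30, 31, 34, 37, 36, 32, 28, 24, 24, 25, 27, 33, 46, 59, 66]
c3 top
off -0.5 -0.5 disc 17 k [0.4] S [20, 42, 60, 43, 24, 16, 15, 14, 15, 15, 18, 18, 15, 17, 19, 17, 18, 19, 17, 16, 15, 15, 15, 16, 16, 18, 19, 17, 16, 15, 14, 16]
now
off 2.5 -2.0 disc 26 k [1.4] S [25, 17, 15, 17, 26, 37, 47, 51, 47, 40, 33, 27, 23, 19, 19, 22, 29, 35, 37, 36, 31, 27, 25, 22, 22, 22, 26, 32, 39, 42, 38, 29]
[0.49828397 0.0196338  0.32530616]
```

drive_tool(increments=[{"delta_pos": [0,0,0],"turn": -0.11,"jaw": 0.5},{"delta_pos": [0,0,0],"turn": -0.11,"jaw": 0.5},{"delta_pos": [0,0,0],"turn": -0.11,"jaw": 0.5},{"delta_pos": [0,0,0],"turn": -0.11,"jaw": 0.5},{"delta_pos": [0,0,0],"turn": -0.11,"jaw": 0.5},{"delta_pos": [0,0,0],"turn": -0.11,"jaw": 0.5},{"delta_pos": [0,0,0],"turn": -0.11,"jaw": 0.5},{"delta_pos": [0,0,-1],"turn": -0.11,"jaw": 0.5}])

```text
time: 9.93
tool_pos: [0.4982, 0.0198, 0.3261]
tcp_rot: [0.987, -2.982, -0.001]
wrist_force: [0.0, 0.2, 0.2]
width: 0.748
grip_force: 0.0
```

drive_tool(increments=[{"delta_pos": [0,0,0],"turn": 0,"jaw": 0.5},{"delta_pos": [0,0,0],"turn": 0,"jaw": -1},{"delta_pos": [0,0,0],"turn": 0,"jaw": -1},{"delta_pos": [0,0,0],"turn": 0,"jaw": -1},{"delta_pos": [0,0,0],"turn": 0,"jaw": -1}])

```text
time: 10.35
tool_pos: [0.4982, 0.0198, 0.3267]
tcp_rot: [0.976, -2.986, -0.001]
wrist_force: [-3.3, 1.3, 4.3]
width: 0.487
grip_force: 25.0
```

drive_tool(increments=[{"delta_pos": [0,0,0],"turn": 0.11,"jaw": -1},{"delta_pos": [0,0,-0.3],"turn": 0.11,"jaw": -1},{"delta_pos": [0,0,0],"turn": 0.11,"jaw": -1},{"delta_pos": [0,0,-0.3],"turn": 0.11,"jaw": -1},{"delta_pos": [0,0,0],"turn": 0.11,"jaw": -1},{"delta_pos": [0,0,-0.3],"turn": 0.11,"jaw": -1},{"delta_pos": [0,0,0],"turn": 0.11,"jaw": -1},{"delta_pos": [0.8,0,-0.3],"turn": 0.11,"jaw": -1}])

```text
time: 11.02
tool_pos: [0.4983, 0.0186, 0.3283]
tcp_rot: [0.391, 3.114, -0.004]
wrist_force: [0.6, -7.0, 0.7]
width: 0.462
grip_force: 66.5
```

drive_tool(increments=[{"delta_pos": [0,0,0],"turn": 0,"jaw": 0.5},{"delta_pos": [0,0,0],"turn": 0,"jaw": 0.5},{"delta_pos": [0,0,-25],"turn": 0,"jaw": 0.5},{"delta_pos": [0,0,-35],"turn": 0,"jaw": 0.5},{"delta_pos": [-25,25,0],"turn": 0,"jaw": 0.5},{"delta_pos": [-40,15,0],"turn": 0,"jaw": 0.5},{"delta_pos": [-40,15,0],"turn": 0,"jaw": 0.5},{"delta_pos": [0,0,0],"turn": 0,"jaw": 0.5}])

```text
time: 11.68
tool_pos: [0.6164, 0.048, 0.3855]
tcp_rot: [0.385, 3.115, 0.001]
wrist_force: [1.0, 0.2, -0.4]
width: 0.751
grip_force: 0.0
```

Run:
```python
from h import *
from workcell import bot
c=bot.read_camera("top");knob(c);c2=bot.read_camera("scene");pickle.dump(dict(top=c,scene=c2),open("c7.pkl","wb"))
go(np.r_[W((-90,0,0))[:2],.385],np.pi/2+SAW[2]+.45)
```

```text
off 1.0 -0.5 disc 35 k [5.65] S [43, 38, 32, 24, 22, 26, 34, 43, 49, 49, 49, 50, 50, 49, 47, 46, 43, 38, 31, 27, 26, 27, 31, 38, 44, 48, 50, 51, 52, 51, 48, 45]
shift [103.6 -55.    1. ] len 117.3 turn -0.879 pos [0.6118 0.0474 0.3857] z [-0.003 -0.    -1.   ]
```

drive_tool(increments=[{"delta_pos": [12,27,0],"turn": -0.11,"jaw": 0.5},{"delta_pos": [13,30,0],"turn": -0.11,"jaw": 0.5},{"delta_pos": [0,0,0],"turn": -0.11,"jaw": 0.5}])

```text
time: 12.03
tool_pos: [0.5946, 0.1111, 0.3874]
tcp_rot: [0.142, -3.137, -0.005]
wrist_force: [0.4, -0.6, -0.1]
width: 0.748
grip_force: 0.0
```

Run:
```python
from h import *
from workcell import bot
c=bot.read_camera("top");knob(c);c2=bot.read_camera("scene");pickle.dump(dict(top=c,scene=c2),open("c7.pkl","wb"));knob(c2)
go(np.r_[W((-90,0,0))[:2],.385],np.pi/2+SAW[2]+.45)
```

```text
off 0.0 -0.5 disc 17 k [0.9] S [13, 13, 15, 23, 44, 48, 27, 15, 15, 15, 15, 14, 14, 14, 15, 17, 17, 18, 18, 16, 16, 18, 19, 18, 19, 20, 21, 20, 18, 15, 15, 14]
off 1.5 -0.5 disc 34 k [1.95] S [31, 27, 25, 25, 25, 25, 29, 40, 56, 65, 66, 60, 52, 42, 35, 30, 25, 24, 26, 25, 28, 34, 41, 47, 50, 49, 45, 41, 39, 39, 37, 33]
shift [104.6 -80.6   2.7] len 132.1 turn -0.547 pos [0.5953 0.1085 0.3877] z [-0. -0. -1.]
```

drive_tool(increments=[{"delta_pos": [0,0,0],"turn": 0.12,"jaw": 0.5},{"delta_pos": [0,0,0],"turn": 0.12,"jaw": 0.5},{"delta_pos": [0,0,0],"turn": 0.12,"jaw": 0.5},{"delta_pos": [0,0,0],"turn": 0.12,"jaw": 0.5},{"delta_pos": [0,0,0],"turn": 0.12,"jaw": 0.5},{"delta_pos": [0,0,0],"turn": 0.12,"jaw": 0.5},{"delta_pos": [0,0,0],"turn": 0.12,"jaw": 0.5},{"delta_pos": [0,0,0],"turn": 0.12,"jaw": 0.5}])

```text
time: 12.8
tool_pos: [0.5961, 0.1066, 0.3879]
tcp_rot: [1.349, 2.837, -0.0]
wrist_force: [-0.2, 0.2, -0.3]
width: 0.751
grip_force: 0.0
```

Run:
```python
from h import *
from workcell import bot
d=pickle.load(open("c7.pkl","rb"));d3=pickle.load(open("c3.pkl","rb"))
import h
# refine knob top centre with the top camera: offset seen, and scene polar profile with fixed offsets
def prof(c,du,dv):
    g=c["pixels"].mean(2).astype(np.float32);ks=np.arange(0,6.28,.1);r=np.linspace(5,17,13);S=[]
    for k in ks:
        t=3.9-k;q=proj(c,np.array([W(p) for p in TOP0+r[:,None]*(np.cos(t)*U+np.sin(t)*Y)]))+[du,dv]
        S.append(cv2.remap(g,q[:,0].astype(np.float32),q[:,1].astype(np.float32),1).mean())
    return np.array(S)
for du in(-1,-.5,0,.5,1):
    for dv in(-1,-.5,0,.5,1):
        a=prof(d3["scene"],du,dv);b=prof(d["scene"],du,dv)
        print(du,dv,round(a.argmax()*.1,1),round(b.argmax()*.1,1),int(np.ptp(a)),int(np.ptp(b)))
go(np.r_[W((-86,0,0))[:2],.385],SAW[2]+.45);print(bot.read_state()["q"])
```

```text
-1 -1 6.1 1.3 50 41
-1 -0.5 6.0 1.4 46 42
-1 0 5.9 1.5 43 42
-1 0.5 5.8 1.7 37 41
-1 1 5.7 2.1 35 39
-0.5 -1 6.2 1.4 46 46
-0.5 -0.5 6.1 1.5 43 46
-0.5 0 6.0 1.6 39 44
-0.5 0.5 5.9 1.9 35 40
-0.5 1 5.8 2.1 33 39
0 -1 0.1 1.5 44 50
0 -0.5 0.0 1.6 40 48
0 0 6.1 1.8 38 44
0 0.5 6.1 1.9 36 41
0 1 6.0 2.1 36 40
0.5 -1 0.2 1.6 41 53
0.5 -0.5 0.2 1.7 37 50
0.5 0 0.0 1.9 36 46
0.5 0.5 6.2 2.2 35 45
0.5 1 6.2 2.4 36 45
1 -1 0.4 1.7 40 54
1 -0.5 0.4 1.9 35 51
1 0 0.1 2.1 34 50
1 0.5 0.0 2.2 35 49
1 1 6.2 2.4 37 47
shift [  -7.6 -127.7    2.9] len 127.9 turn 0.05 pos [0.5961 0.1066 0.3879] z [ 0. -0. -1.]
[ 1.35883945e-01  1.44889280e-01  1.77744383e+00 -4.30726137e-04
  1.21903987e+00 -5.47283671e-01]
```

Run:
```python
from h import *
a,b=[pickle.load(open(f,"rb")) for f in("c3.pkl","c7.pkl")]
ct=proj(a["top"],W(TOP0))[0].astype(int);cs=proj(a["scene"],W(TOP0))[0].astype(int);print(ct,cs)
u=lambda im,c,n,m:cv2.resize(im[c[1]-n:c[1]+n,c[0]-m:c[0]+m,::-1],(400,300),interpolation=2)
o=np.vstack([np.hstack([u(x["top"]["pixels"],ct,15,20) for x in(a,b)]),np.hstack([u(x["scene"]["pixels"],cs,15,20) for x in(a,b)])])
cv2.imwrite("pics/c8.png",o)
```

```text
[246 203] [231 191]
```

View pics/c8.png

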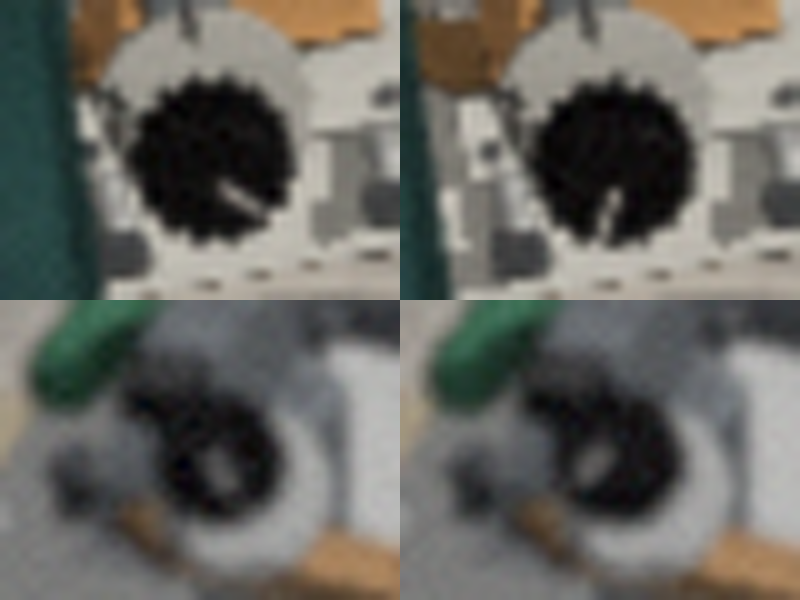

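The crops show the white line moved from lower right to just left of straight down (about 1 rad in two strokes). My face centre was off, so I'm re-triangulating it.

```bash
cat >> h.py <<'E'
def prof(c,P0,r0=6,r1=18):
    g=c["pixels"].mean(2).astype(np.float32);ks=np.arange(0,6.28,.05);r=np.linspace(r0,r1,13);S=[]
    for k in ks:
        t=3.9-k;q=proj(c,np.array([W(p) for p in P0+r[:,None]*(np.cos(t)*U+np.sin(t)*Y)]))
        S.append(cv2.remap(g,q[:,0].astype(np.float32),q[:,1].astype(np.float32),1).mean())
    S=np.array(S);i=S.argmax();return round(ks[i],2),int(S[i]),int(np.median(S))
E
python3 - <<'E'
from h import *
a,b=[pickle.load(open(f,"rb")) for f in("c3.pkl","c7.pkl")]
p,e=tri(a,[("top",np.array([247.,205.2])),("scene",np.array([232.7,191.7]))])
c,q=np.cos(SAW[2]),np.sin(SAW[2]);dx,dy=p[:2]-SAW[:2]
P=np.array([c*dx+q*dy,-q*dx+c*dy,p[2]])*1e3 if 0 else np.array([(c*dx+q*dy)*1e3,(-q*dx+c*dy)*1e3,p[2]*1e3])
print(p,P,e)
# grid-search the axis location consistent with known geometry: same centre, line strongest in both
for x in(-100,-98,-96,-94,-92):
  for y in(-4,-2,0):
    P0=np.array([x,y,169.]);r=[prof(d["top"],P0) for d in(a,b)];print(x,y,r,[prof(d["scene"],P0)[0] for d in(a,b)])
print([prof(d[n],P) for d in(a,b) for n in("top","scene")])
E
```

```text
[0.49153801 0.01607563 0.17066977] [-96.94758046  -2.0154776  170.66977286] 0.8691030176426864
-100 -4 [(np.float64(0.15), 115, 20), (np.float64(1.45), 92, 26)] [np.float64(6.15), np.float64(2.1)]
-100 -2 [(np.float64(0.05), 111, 20), (np.float64(1.3), 102, 19)] [np.float64(5.95), np.float64(2.05)]
-100 0 [(np.float64(6.2), 106, 19), (np.float64(1.2), 107, 16)] [np.float64(5.8), np.float64(2.0)]
-98 -4 [(np.float64(0.25), 94, 18), (np.float64(1.35), 94, 21)] [np.float64(6.2), np.float64(2.0)]
-98 -2 [(np.float64(0.15), 96, 17), (np.float64(1.25), 99, 17)] [np.float64(6.05), np.float64(1.95)]
-98 0 [(np.float64(0.05), 98, 17), (np.float64(1.1), 99, 15)] [np.float64(5.9), np.float64(1.65)]
-96 -4 [(np.float64(0.45), 80, 19), (np.float64(1.3), 93, 17)] [np.float64(6.25), np.float64(1.9)]
-96 -2 [(np.float64(0.35), 88, 17), (np.float64(1.15), 96, 15)] [np.float64(6.15), np.float64(1.8)]
-96 0 [(np.float64(0.2), 93, 16), (np.float64(1.05), 92, 15)] [np.float64(6.0), np.float64(1.6)]
-94 -4 [(np.float64(0.55), 73, 18), (np.float64(1.25), 78, 15)] [np.float64(0.05), np.float64(1.85)]
-94 -2 [(np.float64(0.45), 81, 16), (np.float64(1.1), 80, 14)] [np.float64(0.0), np.float64(1.7)]
-94 0 [(np.float64(0.3), 87, 15), (np.float64(1.0), 76, 14)] [np.float64(6.15), np.float64(1.55)]
-92 -4 [(np.float64(0.7), 68, 18), (np.float64(1.15), 65, 14)] [np.float64(0.2), np.float64(1.85)]
-92 -2 [(np.float64(0.55), 74, 15), (np.float64(1.0), 67, 15)] [np.float64(0.15), np.float64(1.7)]
-92 0 [(np.float64(0.4), 78, 14), (np.float64(0.85), 65, 14)] [np.float64(0.0), np.float64(1.55)]
[(np.float64(0.3), 90, 16), (np.float64(6.2), 58, 26), (np.float64(1.2), 99, 17), (np.float64(1.7), 64, 27)]
```

Run:
```python
from h import *
go(np.r_[W((-90,-2,0))[:2],.3265],SAW[2]+.45)
```

```text
shift [  -7.4 -132.1   61.4] len 145.9 turn 0.05 pos [0.5961 0.1066 0.3879] z [ 0. -0. -1.]
```

drive_tool(increments=[{"delta_pos": [-1,-22,0],"turn": 0.05,"jaw": 0.5},{"delta_pos": [0,-35,0],"turn": 0,"jaw": 0.5},{"delta_pos": [0,-35,0],"turn": 0,"jaw": 0.5},{"delta_pos": [0,-30,0],"turn": 0,"jaw": 0.5},{"delta_pos": [0,-10,10],"turn": 0,"jaw": 0.5},{"delta_pos": [0,0,15],"turn": 0,"jaw": 0.5},{"delta_pos": [0,0,0],"turn": 0,"jaw": 0.5}])

```text
time: 13.38
tool_pos: [0.49, 0.0255, 0.3604]
tcp_rot: [-1.41, -2.804, 0.003]
wrist_force: [-1.0, -0.7, -0.5]
width: 0.751
grip_force: 0.0
```

Run:
```python
from h import *
go(np.r_[W((-90,-2,0))[:2],.3265],SAW[2]+.45)
```

```text
shift [-11.5   2.   33.8] len 35.8 turn 0.006 pos [0.49   0.0255 0.3604] z [-0.004 -0.    -1.   ]
```

drive_tool(increments=[{"delta_pos": [-11,2,10],"turn": 0,"jaw": 0.5},{"delta_pos": [0,0,15],"turn": 0,"jaw": 0.5},{"delta_pos": [0,0,9],"turn": 0,"jaw": 0.5},{"delta_pos": [0,0,0],"turn": 0,"jaw": 0.5}])

```text
time: 13.72
tool_pos: [0.5015, 0.0191, 0.3274]
tcp_rot: [1.406, 2.809, 0.001]
wrist_force: [2.6, 0.8, -0.4]
width: 0.749
grip_force: 0.6
```

drive_tool(increments=[{"delta_pos": [0,0,0],"turn": 0,"jaw": -1},{"delta_pos": [0,0,0],"turn": 0,"jaw": -1},{"delta_pos": [0,0,0],"turn": 0,"jaw": -1},{"delta_pos": [0,0,0],"turn": 0,"jaw": -1}])

```text
time: 14.05
tool_pos: [0.4983, 0.017, 0.3296]
tcp_rot: [-1.399, -2.806, 0.018]
wrist_force: [-15.1, -12.5, 15.3]
width: 0.495
grip_force: 23.4
```

drive_tool(increments=[{"delta_pos": [0,-3,-1.5],"turn": 0,"jaw": -1},{"delta_pos": [0,0,0],"turn": 0.11,"jaw": -1},{"delta_pos": [0,0,0],"turn": 0.11,"jaw": -1},{"delta_pos": [0,0,0],"turn": 0.11,"jaw": -1},{"delta_pos": [0,0,-0.5],"turn": 0.11,"jaw": -1}])

```text
time: 14.47
tool_pos: [0.4963, 0.0161, 0.3299]
tcp_rot: [-1.986, -2.428, 0.014]
wrist_force: [-8.6, -5.0, 1.7]
width: 0.487
grip_force: 25.2
```

drive_tool(increments=[{"delta_pos": [0,0,0],"turn": 0.11,"jaw": -1},{"delta_pos": [0,0,0],"turn": 0.11,"jaw": -1},{"delta_pos": [0,0,0],"turn": 0.11,"jaw": -1},{"delta_pos": [0,0,-0.5],"turn": 0.11,"jaw": -1}])

```text
time: 14.8
tool_pos: [0.4955, 0.017, 0.3297]
tcp_rot: [-2.467, -1.935, 0.016]
wrist_force: [-8.4, -1.3, -0.5]
width: 0.488
grip_force: 30.7
```

drive_tool(increments=[{"delta_pos": [0,0,0],"turn": 0,"jaw": 0.5},{"delta_pos": [0,0,0],"turn": 0,"jaw": 0.5},{"delta_pos": [0,0,-20],"turn": 0,"jaw": 0.5},{"delta_pos": [0,0,-35],"turn": 0,"jaw": 0.5},{"delta_pos": [20,15,0],"turn": -0.11,"jaw": 0.5},{"delta_pos": [35,35,0],"turn": -0.11,"jaw": 0.5},{"delta_pos": [35,35,0],"turn": -0.11,"jaw": 0.5},{"delta_pos": [0,0,0],"turn": 0,"jaw": 0.5}])

```text
time: 15.47
tool_pos: [0.585, 0.0916, 0.3869]
tcp_rot: [2.104, 2.33, 0.008]
wrist_force: [0.2, -0.4, -0.4]
width: 0.744
grip_force: 0.0
```

```bash
cat >> h.py <<'E'
def look():
    from workcell import bot
    c=bot.read_camera("top");pickle.dump(c,open("last.pkl","wb"));P=np.array([-97,-2,170.5])
    for adv in(1.5,3.5,5.5): print(adv,prof(c,P+adv*A))
    s=bot.read_state();print(s["time"],s["q"].round(2))
E
python3 - <<'E'
from h import *
look()
go(np.r_[W((-91,-2,0))[:2],.385],SAW[2]+.45)
E
```

```text
1.5 (np.float64(1.75), 78, 17)
3.5 (np.float64(1.8), 80, 20)
5.5 (np.float64(1.9), 81, 23)
15.5167 [0.11 0.12 1.81 0.   1.21 0.01]
shift [-64.1 -92.3   1.2] len 112.4 turn -0.535 pos [0.583  0.09   0.3863] z [ 0.001  0.    -1.   ]
```

drive_tool(increments=[{"delta_pos": [0,0,0],"turn": -0.12,"jaw": 0.5},{"delta_pos": [0,0,0],"turn": -0.12,"jaw": 0.5},{"delta_pos": [0,0,0],"turn": -0.12,"jaw": 0.5},{"delta_pos": [0,0,0],"turn": -0.12,"jaw": 0.5},{"delta_pos": [0,0,0],"turn": -0.12,"jaw": 0.5},{"delta_pos": [0,0,0],"turn": -0.12,"jaw": 0.5},{"delta_pos": [0,0,0],"turn": -0.12,"jaw": 0.5},{"delta_pos": [0,0,0],"turn": -0.12,"jaw": 0.5}])

```text
time: 16.18
tool_pos: [0.5799, 0.0872, 0.3865]
tcp_rot: [0.794, 3.039, -0.001]
wrist_force: [0.4, -0.2, -0.3]
width: 0.751
grip_force: 0.0
```

drive_tool(increments=[{"delta_pos": [0,0,0],"turn": -0.12,"jaw": 0.5},{"delta_pos": [0,0,0],"turn": -0.12,"jaw": 0.5},{"delta_pos": [0,0,0],"turn": -0.12,"jaw": 0.5},{"delta_pos": [0,0,0],"turn": -0.12,"jaw": 0.5},{"delta_pos": [0,0,0],"turn": 0,"jaw": 0.5}])

```text
time: 16.6
tool_pos: [0.58, 0.0872, 0.3865]
tcp_rot: [0.054, 3.141, -0.001]
wrist_force: [0.2, 0.1, 0.7]
width: 0.75
grip_force: 0.0
```

Run:
```python
from h import *
look()
go(np.r_[W((-92,-2,0))[:2],.385],SAW[2]+1.35)
```

```text
1.5 (np.float64(1.75), 78, 17)
3.5 (np.float64(1.8), 80, 19)
5.5 (np.float64(1.9), 80, 23)
16.65 [ 0.11  0.11  1.82 -0.    1.21 -1.42]
shift [ 80.8 -73.6   1.5] len 109.3 turn -0.002 pos [0.5801 0.0873 0.3864] z [ 0. -0. -1.]
```

drive_tool(increments=[{"delta_pos": [14,-13,0],"turn": 0,"jaw": 0.5},{"delta_pos": [28,-26,0],"turn": 0,"jaw": 0.5},{"delta_pos": [28,-25,0],"turn": 0,"jaw": 0.5},{"delta_pos": [11,-10,0],"turn": 0,"jaw": 0.5},{"delta_pos": [0,0,10],"turn": 0,"jaw": 0.5},{"delta_pos": [0,0,20],"turn": 0,"jaw": 0.5},{"delta_pos": [0,0,20],"turn": 0,"jaw": 0.5},{"delta_pos": [0,0,7],"turn": 0,"jaw": 0.5}])

```text
time: 17.32
tool_pos: [0.4961, 0.0171, 0.3262]
tcp_rot: [-0.062, -3.138, -0.001]
wrist_force: [-1.1, 0.8, -0.2]
width: 0.75
grip_force: 0.0
```

Run:
```python
from h import *
from workcell import bot
go(np.r_[W((-92,-2,0))[:2],.329],SAW[2]+1.35);print(bot.read_state()["wrist_force"])
```

```text
shift [-0.3 -0.1 -2.8] len 2.8 turn -0.001 pos [0.4961 0.0171 0.3262] z [-0.003  0.    -1.   ]
[-1.06548427  0.79262086 -0.21300005]
```

drive_tool(increments=[{"delta_pos": [0,0,0],"turn": 0,"jaw": -1},{"delta_pos": [0,0,0],"turn": 0,"jaw": -1},{"delta_pos": [0,0,0],"turn": 0,"jaw": -1},{"delta_pos": [0,0,0],"turn": 0,"jaw": -1}], grip_force=30)

```text
time: 17.65
tool_pos: [0.497, 0.0173, 0.3291]
tcp_rot: [-0.058, -3.141, -0.001]
wrist_force: [-0.8, 1.2, -4.5]
width: 0.47
grip_force: 31.1
```

drive_tool(increments=[{"delta_pos": [0,0,0],"turn": 0.11,"jaw": -1},{"delta_pos": [0,0,0],"turn": 0.11,"jaw": -1},{"delta_pos": [0,0,0],"turn": 0.11,"jaw": -1},{"delta_pos": [0,0,-0.5],"turn": 0.11,"jaw": -1},{"delta_pos": [0,0,0],"turn": 0.11,"jaw": -1},{"delta_pos": [0,0,0],"turn": 0.11,"jaw": -1},{"delta_pos": [0,0,0],"turn": 0.11,"jaw": -1},{"delta_pos": [0,0,-0.5],"turn": 0.11,"jaw": -1}])

```text
time: 18.32
tool_pos: [0.4955, 0.0166, 0.3317]
tcp_rot: [-1.395, -2.811, 0.006]
wrist_force: [-12.8, -1.5, 11.2]
width: 0.471
grip_force: 59.9
```

drive_tool(increments=[{"delta_pos": [0,0,0],"turn": 0.11,"jaw": -1},{"delta_pos": [0,0,0],"turn": 0.11,"jaw": -1},{"delta_pos": [0,0,0],"turn": 0.11,"jaw": -1},{"delta_pos": [0,-0.5,-0.5],"turn": 0.11,"jaw": -1},{"delta_pos": [0,0,0],"turn": 0.11,"jaw": -1},{"delta_pos": [0,0,0],"turn": 0.11,"jaw": -1},{"delta_pos": [0,0,0],"turn": 0.11,"jaw": -1},{"delta_pos": [0,-0.5,-0.5],"turn": 0.11,"jaw": -1}])

```text
time: 18.98
tool_pos: [0.4936, 0.0165, 0.3307]
tcp_rot: [-2.459, -1.948, 0.012]
wrist_force: [-7.7, -0.6, -3.4]
width: 0.471
grip_force: 54.9
```

drive_tool(increments=[{"delta_pos": [0,0,0],"turn": 0.11,"jaw": -1},{"delta_pos": [0,0,0],"turn": 0.11,"jaw": -1},{"delta_pos": [0,0,0],"turn": 0.11,"jaw": -1},{"delta_pos": [0,0,-0.5],"turn": 0.11,"jaw": -1}])

```text
time: 19.32
tool_pos: [0.4934, 0.017, 0.3308]
tcp_rot: [-2.825, -1.365, 0.013]
wrist_force: [-11.1, 0.6, -2.2]
width: 0.474
grip_force: 69.9
```

drive_tool(increments=[{"delta_pos": [0,0,0],"turn": 0,"jaw": 0.5},{"delta_pos": [0,0,0],"turn": 0,"jaw": 0.5},{"delta_pos": [0,0,-20],"turn": 0,"jaw": 0.5},{"delta_pos": [0,0,-35],"turn": 0,"jaw": 0.5},{"delta_pos": [20,-5,0],"turn": -0.11,"jaw": 0.5},{"delta_pos": [40,-5,0],"turn": -0.11,"jaw": 0.5},{"delta_pos": [40,0,0],"turn": -0.11,"jaw": 0.5},{"delta_pos": [0,0,0],"turn": -0.11,"jaw": 0.5}])

```text
time: 19.98
tool_pos: [0.5415, 0.1129, 0.3891]
tcp_rot: [2.447, 1.967, 0.013]
wrist_force: [-0.2, -0.4, 0.1]
width: 0.748
grip_force: 0.0
```

Run:
```python
from h import *
look()
go(np.r_[W((-92,-2,0))[:2],.385],SAW[2]+1.35)
```

```text
1.5 (np.float64(3.45), 56, 17)
3.5 (np.float64(3.45), 61, 17)
5.5 (np.float64(3.45), 66, 19)
20.0333 [0.16 0.04 1.89 0.   1.21 0.37]
shift [-101.2  -23.4    3.2] len 103.9 turn 1.397 pos [0.5404 0.1111 0.3885] z [ 0.005  0.001 -1.   ]
```

drive_tool(increments=[{"delta_pos": [0,0,0],"turn": -0.12,"jaw": 0.5},{"delta_pos": [0,0,0],"turn": -0.12,"jaw": 0.5},{"delta_pos": [0,0,0],"turn": -0.12,"jaw": 0.5},{"delta_pos": [0,0,0],"turn": -0.12,"jaw": 0.5},{"delta_pos": [0,0,0],"turn": -0.12,"jaw": 0.5},{"delta_pos": [0,0,0],"turn": -0.12,"jaw": 0.5},{"delta_pos": [0,0,0],"turn": 0,"jaw": 0.5}])

```text
time: 20.62
tool_pos: [0.5388, 0.1078, 0.3877]
tcp_rot: [1.608, 2.696, 0.002]
wrist_force: [0.1, -0.3, 0.2]
width: 0.753
grip_force: 0.0
```

Run:
```python
from h import *
look()
go(np.r_[W((-94,-2,0))[:2],.331],SAW[2]+.33)
```

```text
1.5 (np.float64(3.45), 55, 17)
3.5 (np.float64(3.45), 60, 17)
5.5 (np.float64(3.5), 65, 18)
20.6667 [ 0.15  0.04  1.89 -0.    1.21 -0.34]
shift [-59.5 -82.1  56.5] len 116.1 turn -0.023 pos [0.5388 0.1078 0.3876] z [ 0.002 -0.    -1.   ]
```

drive_tool(increments=[{"delta_pos": [-12,-16,0],"turn": 0,"jaw": 0.5},{"delta_pos": [-20,-28,0],"turn": 0,"jaw": 0.5},{"delta_pos": [-19,-27,0],"turn": 0,"jaw": 0.5},{"delta_pos": [-8,-11,0],"turn": 0,"jaw": 0.5},{"delta_pos": [0,0,12],"turn": 0,"jaw": 0.5},{"delta_pos": [0,0,20],"turn": 0,"jaw": 0.5},{"delta_pos": [0,0,18],"turn": 0,"jaw": 0.5},{"delta_pos": [0,0,6],"turn": 0,"jaw": 0.5}])

```text
time: 21.33
tool_pos: [0.4934, 0.0178, 0.3277]
tcp_rot: [-1.613, -2.692, 0.002]
wrist_force: [-1.5, -0.6, 0.3]
width: 0.75
grip_force: 0.0
```

drive_tool(increments=[{"delta_pos": [0,0,0],"turn": 0,"jaw": 0.5},{"delta_pos": [0,0,0],"turn": 0,"jaw": -1},{"delta_pos": [0,0,0],"turn": 0,"jaw": -1},{"delta_pos": [0,0,0],"turn": 0,"jaw": -1},{"delta_pos": [0,0,0],"turn": 0,"jaw": -1}])

```text
time: 21.75
tool_pos: [0.4932, 0.0171, 0.3317]
tcp_rot: [-1.609, -2.695, 0.006]
wrist_force: [-8.4, -3.9, 6.2]
width: 0.486
grip_force: 29.5
```

drive_tool(increments=[{"delta_pos": [0,0,0],"turn": 0.11,"jaw": -1},{"delta_pos": [0,0,0],"turn": 0.11,"jaw": -1},{"delta_pos": [0,0,0],"turn": 0.11,"jaw": -1},{"delta_pos": [0,0,-0.5],"turn": 0.11,"jaw": -1},{"delta_pos": [0,0,0],"turn": 0.11,"jaw": -1},{"delta_pos": [0,0,0],"turn": 0.11,"jaw": -1}])

```text
time: 22.25
tool_pos: [0.4927, 0.0175, 0.3316]
tcp_rot: [-2.401, -2.022, 0.008]
wrist_force: [-8.1, -1.3, 4.3]
width: 0.482
grip_force: 34.4
```

drive_tool(increments=[{"delta_pos": [0,0,0],"turn": 0,"jaw": 0.5},{"delta_pos": [0,0,0],"turn": 0,"jaw": 0.5},{"delta_pos": [0,0,-20],"turn": 0,"jaw": 0.5},{"delta_pos": [0,0,-35],"turn": 0,"jaw": 0.5},{"delta_pos": [20,10,0],"turn": -0.11,"jaw": 0.5},{"delta_pos": [35,30,0],"turn": -0.11,"jaw": 0.5},{"delta_pos": [35,30,0],"turn": 0,"jaw": 0.5},{"delta_pos": [0,0,0],"turn": 0,"jaw": 0.5}])

```text
time: 22.92
tool_pos: [0.5656, 0.103, 0.3877]
tcp_rot: [2.155, 2.283, 0.011]
wrist_force: [1.1, -0.5, -0.3]
width: 0.753
grip_force: 0.0
```

Run:
```python
from h import *
look()
# bright line pixels on dark face -> direction; also mark position
c=pickle.load(open("last.pkl","rb"));g=c["pixels"].mean(2)
for z in(168,): print("centre px",proj(c,W((-100.4,-2,175.5)))[0].round(1),"mark px",proj(c,W(np.array([-97,-2,170.5])-40*A+24*U))[0].round(1))
print(g[188:215,232:264].astype(int))
go(np.r_[W((-94,-2,0))[:2],.385],SAW[2]+.33)
```

```text
1.5 (np.float64(4.2), 55, 17)
3.5 (np.float64(4.2), 57, 17)
5.5 (np.float64(4.15), 62, 19)
22.9667 [0.13 0.08 1.85 0.   1.21 0.08]
centre px [247.8 205.9] mark px [244.7 189.4]
[[110  92  79  73  75  81 110 107  72  87  92  95  67 103 114 117 114 126
  123 124 121 121 121 121 124 125 123 122 120 120 128 143]
 [104  99  78  73  71  73  80  76  68  90 110 124  72 111 148 151 151 162
  151 138 129 124 124 125 125 129 126 127 132 125 130 138]
 [ 69  72  80  75  76  77  77  79  89 132 142 143  83  92 144 152 152 153
  149 160 153 132 125 128 131 131 132 131 129 129 133 138]
 [ 63  66  72  78  76  79  90 104 142 149 151 143  96  95 147 150 151 151
  150 146 146 157 138 130 127 132 133 128  97  92  97 123]
 [ 66  65  65  74  74  84 123 146 153 152 151 149 144 120 145 147 149 154
  154 151 151 153 158 105  77  89 114 122 139 162 166 163]
 [ 63  62  57  71  76 102 143 150 149 150 150 149 151 150 150 153 154 151
  153 152 150 151 149 141 124 158 168 165 170 174 176 176]
 [ 65  60  54  74  82 134 149 148 150 151 152 148 153 153 150 152 147 148
  144 146 146 146 147 145 167 174 177 174 177 176 1
[... 2068 characters left out ...]
  10  15
   14  15  29  51 113 171 174 127 115 116 115 125 114  76]
 [ 82 113 116  70  68  85  86  83 121 101  52  49  20  12   9  16  14  11
   16  30  92 138 173 182 177 129 114 119 130 166 171 169]
 [ 99 117 109  69  63  64  64  67  92 159 143 157  59  31  49  28  20  41
   63  62 137 169 179 179 178 169 137 169 171 172 176 175]
 [ 72 114 111  62  58  64  63  62  80 143 178 176 113 111 159 104  74 132
  163 144 172 180 178 178 176 177 176 174 167 147 113  93]
 [ 60 111 113  75  62  61  64  64  82 143 176 181 175 172 175 173 171 176
  175 169 175 178 174 168 133 123 155 161 162 158 151 144]]
shift [-80.4 -74.3   1.8] len 109.5 turn -0.455 pos [0.5639 0.1013 0.3871] z [ 0.003  0.001 -1.   ]
```

Run:
```python
from h import *
c=pickle.load(open("last.pkl","rb"))
for P in([-100.4,-2,175.5],[-102.5,-2,174]):
  for k in(3.7,3.9,4.05,4.2,4.35):
    t=3.9-k;d=np.cos(t)*U+np.sin(t)*Y;a,b=proj(c,np.array([W(np.array(P)+4*d),W(np.array(P)+16*d)]))
    print(P[0],k,a.round(1),b.round(1),"slope dcol/-drow",round((b-a)[0]/-(b-a)[1],3))
```

```text
-100.4 3.7 [247.2 204.7] [245.5 200.8] slope dcol/-drow -0.453
-100.4 3.9 [247.5 204.6] [246.7 200.5] slope dcol/-drow -0.199
-100.4 4.05 [247.8 204.6] [247.7 200.4] slope dcol/-drow -0.024
-100.4 4.2 [248.  204.6] [248.6 200.4] slope dcol/-drow 0.147
-100.4 4.35 [248.2 204.6] [249.6 200.5] slope dcol/-drow 0.322
-102.5 3.7 [247.4 205.5] [245.7 201.7] slope dcol/-drow -0.453
-102.5 3.9 [247.7 205.5] [246.9 201.4] slope dcol/-drow -0.199
-102.5 4.05 [247.9 205.4] [247.8 201.2] slope dcol/-drow -0.024
-102.5 4.2 [248.2 205.4] [248.8 201.2] slope dcol/-drow 0.147
-102.5 4.35 [248.4 205.5] [249.7 201.4] slope dcol/-drow 0.323
```

drive_tool(increments=[{"delta_pos": [-14,-13,0],"turn": 0,"jaw": 0.5},{"delta_pos": [-28,-26,0],"turn": 0,"jaw": 0.5},{"delta_pos": [-27,-25,0],"turn": 0,"jaw": 0.5},{"delta_pos": [-11,-10,0],"turn": 0,"jaw": 0.5},{"delta_pos": [0,0,12],"turn": 0,"jaw": 0.5},{"delta_pos": [0,0,20],"turn": 0,"jaw": 0.5},{"delta_pos": [0,0,18],"turn": 0,"jaw": 0.5},{"delta_pos": [0,0,6],"turn": 0,"jaw": 0.5}])

```text
time: 23.63
tool_pos: [0.4911, 0.0148, 0.3273]
tcp_rot: [-2.159, -2.278, 0.003]
wrist_force: [-0.7, 0.9, -0.4]
width: 0.75
grip_force: 0.0
```

drive_tool(increments=[{"delta_pos": [0,0,0],"turn": 0,"jaw": 0.5},{"delta_pos": [0,0,0],"turn": 0,"jaw": -1},{"delta_pos": [0,0,0],"turn": 0,"jaw": -1},{"delta_pos": [0,0,0],"turn": 0,"jaw": -1},{"delta_pos": [0,0,0],"turn": 0,"jaw": -1}])

```text
time: 24.05
tool_pos: [0.4919, 0.015, 0.3313]
tcp_rot: [-2.16, -2.281, 0.001]
wrist_force: [-4.4, 0.3, 5.2]
width: 0.488
grip_force: 29.8
```

drive_tool(increments=[{"delta_pos": [0,0,0],"turn": -0.1,"jaw": -1},{"delta_pos": [0,0,0],"turn": -0.1,"jaw": -1},{"delta_pos": [0,0,0],"turn": -0.08,"jaw": -1},{"delta_pos": [0,0,0],"turn": 0,"jaw": -1}])

```text
time: 24.38
tool_pos: [0.4924, 0.015, 0.3311]
tcp_rot: [1.818, 2.561, 0.002]
wrist_force: [-2.2, 0.2, 2.8]
width: 0.486
grip_force: 31.1
```

drive_tool(increments=[{"delta_pos": [0,0,0],"turn": 0,"jaw": 0.5},{"delta_pos": [0,0,0],"turn": 0,"jaw": 0.5},{"delta_pos": [0,0,-20],"turn": 0,"jaw": 0.5},{"delta_pos": [0,0,-35],"turn": 0,"jaw": 0.5},{"delta_pos": [20,15,0],"turn": 0,"jaw": 0.5},{"delta_pos": [35,35,0],"turn": 0,"jaw": 0.5},{"delta_pos": [35,35,0],"turn": 0,"jaw": 0.5},{"delta_pos": [0,0,0],"turn": 0,"jaw": 0.5}])

```text
time: 25.05
tool_pos: [0.5385, 0.1183, 0.3861]
tcp_rot: [1.818, 2.56, 0.009]
wrist_force: [0.3, 0.1, -0.7]
width: 0.754
grip_force: 0.0
```

```bash
cat >> h.py <<'E'
def line(f="last.pkl"):
    c=pickle.load(open(f,"rb"));g=c["pixels"].mean(2)-15
    rows=np.arange(202,208);cc=np.arange(244,253);m=np.clip(g[202:208,244:253],0,None);cen=(m*cc).sum(1)/m.sum(1)
    print("cent",cen.round(2),"slope all",-np.polyfit(rows,cen,1)[0].round(3),"inner",-np.polyfit(rows[1:5],cen[1:5],1)[0].round(3));print(g[195:210,243:254].astype(int))
E
python3 - <<'E'
from h import *
look();line()
go(np.r_[W((-94,-2,0))[:2],.385],SAW[2])
E
```

```text
1.5 (np.float64(3.85), 62, 16)
3.5 (np.float64(3.85), 66, 16)
5.5 (np.float64(3.85), 70, 18)
25.1 [ 0.17  0.04  1.9   0.    1.2  -0.17]
cent [247.12 247.22 246.98 247.08 247.14 247.02] slope all 0.018 inner 0.012
[[129 129 130 128 128 123 131 130 131 130 128]
 [126 122 117 103  72  96 122 125 125 126 130]
 [113  43  44  84  25  36  82  65  76 127 127]
 [ 57  10  27  96  22   0  17  10  37 115 124]
 [ 10  -4  13  64  21  -8 -10  -6   5  36  65]
 [ -9  -5   1  21  19   3   0  -6  -4   2  17]
 [-10  -8   0   9  15   4   8   0  -4  -4  10]
 [ -2   0   6  30  59   9  -2   1   7   2   1]
 [  0   0   0  32 115  25  -1  -2   4   5   4]
 [  1  -2  -2  32 114  28   0   0  -2  -8   0]
 [ -5  -4   2  21  90  30   3  -2  -3  -6  -1]
 [ -1  -1   0  16  83  33   1   0  -2  -2  -2]
 [ -3  -5  -2   7  26   4  -3   1   0  -1  -3]
 [  0  -6  -2  -4   4  -1  -2   0  -1  -3   4]
 [ -4   2  -3  -6  -3  -5  -3   1  -9   1  17]]
shift [-79.9 -73.4   0.3] len 108.5 turn 0.154 pos [0.5374 0.1163 0.3855] z [ 0.002  0.001 -1.   ]
```

Run:
```python
from h import *
c=pickle.load(open("last.pkl","rb"));p=c["pixels"].astype(int)
m=((p[...,0]-p[...,2])>70)&(p[...,0]>110)
ys,xs=np.nonzero(m[170:205,235:275]);ys+=170;xs+=235;print(len(xs),xs.min(),xs.max(),ys.min(),ys.max())
print((p[178:198,252:268,0]-p[178:198,252:268,2]))
# sub-pixel edges: project the stick model and fit
from scipy.optimize import least_squares
def q(s):
    y=np.array([[-12,-40],[12,-40],[12,-16]]);return y
for o in(-50.5,):
    for e in(-51,-53,-55):
        print(e,proj(c,np.array([W((o-12,e,105)),W((o+12,e,105)),W((o+12,e,91)),W((o-12,e,91))])).round(1).tolist())
go(np.r_[W((-50.5,-110,0))[:2],.385],SAW[2])
```

```text
99 238 263 183 191
[[ 15  13  15  15  13  10  12  13  13  13  12  10  10  12  14  13]
 [ 12  14  14  12  12  15  14  15  14  13  11  12  12  15  15  10]
 [ 11  12  13  13  11  14  13  12  14  12  14  13  13  12  13  13]
 [ 12  13  12  13  11  10  12  15  15  14  15  15  14  12  11  12]
 [ 14  12  13  15  15  19  17  19  31  39  32  14  12  13  14  13]
 [ 21  20  23  35  46  72  80  83  86  86  77  18  13  11  11  12]
 [ 67  82  90  88  91  90  95  94  94  95  79  19  11  12  13  13]
 [ 91  91  91  92  93  89  92  90  88  87  82  40  15  12  13  14]
 [ 89  85  89  90  90  90  90  87  57  60  80  49  16  12  13  13]
 [ 90  90  89  91  88  89  90  88  60  60  87  66  17  11  12  12]
 [ 91  92  92  91  92  92  93  94  92  87  95  80  17  11  11  14]
 [ 80  91  95  93  93  97  95  97  97  97  98  83  20  13  11  14]
 [ 37  66  90  95  95  96 100 100  98  98  95  83  25  14  14  12]
 [ 13  22  53  88  93  97  95  94  61  45  34  31  27  15  14  13]
 [ 11  14  16  36  38  35  32  32  23  14  16  12  14  13  14  11]
 [ 11  10  11  13  14  13  14  12  15  13  13  12  11  13  14  13]
 [ 12  11  10   9  12  13  11  11  13  13  14  11  12  12  13  10]
 [ 11  11  12  12  13  13  15  10  13  12  13  12  13  16  13  12]
 [ 11  12  14  13  12  12  13  11  15  12  14  11   9   9  13  10]
 [ 10  13  10  14  11  15  13  14  12  12  13   7  -1   3  11  11]]
-51 [[263.7, 191.1], [262.0, 182.4], [262.0, 183.2], [263.7, 191.7]]
-53 [[264.5, 190.9], [262.7, 182.3], [262.7, 183.0], [264.4, 191.6]]
-55 [[265.2, 190.8], [263.5, 182.1], [263.4, 182.9], [265.1, 191.4]]
shift [-193.3  -47.     0.4] len 198.9 turn 0.154 pos [0.5374 0.1163 0.3855] z [ 0.002  0.001 -1.   ]
```

drive_tool(increments=[{"delta_pos": [-15,-4,0],"turn": 0,"jaw": 0},{"delta_pos": [-32,-8,0],"turn": 0,"jaw": 0},{"delta_pos": [-36,-9,0],"turn": 0,"jaw": 0},{"delta_pos": [-36,-9,0],"turn": 0,"jaw": 0},{"delta_pos": [-36,-8,0],"turn": 0,"jaw": 0},{"delta_pos": [-28,-7,0],"turn": 0.08,"jaw": 0},{"delta_pos": [-10,-2,0],"turn": 0.074,"jaw": 0},{"delta_pos": [0,0,0],"turn": 0,"jaw": 0}])

```text
time: 25.77
tool_pos: [0.5536, -0.0877, 0.385]
tcp_rot: [2.021, 2.404, -0.002]
wrist_force: [-0.4, 0.3, 0.9]
width: 0.505
grip_force: 0.0
```

Run:
```python
from h import *
go(np.r_[W((-50.5,-90,0))[:2],.267],SAW[2])
look();line()
```

```text
shift [ 25.5   4.1 118. ] len 120.8 turn -0.01 pos [ 0.5536 -0.0877  0.385 ] z [ 0.    -0.001 -1.   ]
1.5 (np.float64(3.85), 58, 13)
3.5 (np.float64(3.85), 63, 14)
5.5 (np.float64(3.85), 69, 15)
25.8167 [-0.2   0.06  1.87 -0.    1.21 -0.38]
cent [247.14 246.93 247.01 247.02 247.17 248.11] slope all -0.159 inner -0.073
[[135 134 132 131 128 129 133 132 131 132 134]
 [128 123 122 106  69  93 126 126 130 134 131]
 [116  42  38  60  17  32  81  66  73 117  89]
 [ 58   6  14  60  11 -13  14   8  16  76  77]
 [  8  -4   4  42  13  -5  -8   0   2  22  43]
 [ -2  -9   0  17  21   0  -5  -3  -8  -6   5]
 [ -2  -7   4   8  10   4   0   0  -2 -10  -1]
 [  0  -2   8  34  60  13   3   7   6 -10 -11]
 [ -9  -2   2  37 114  27  -7  -5   0 -10   7]
 [ -1   0   0  33 117  32   1  -5  -7  -3  12]
 [-11  -1  -2  24  84  26  -4  -2  -3  -2  28]
 [  0  -4  -4   8  50  20  -1  -7   0  -1  43]
 [ -7  -6  -8  -1  14  -4  -8  -6   0   3  48]
 [ -7  -9  -2  -2  -3  -8 -12  -8  -6  12  60]
 [ -7  -8  -8  -9 -11  -7  -8  -2  -5  20  66]]
```

drive_tool(increments=[{"delta_pos": [8,4,15],"turn": 0,"jaw": 0},{"delta_pos": [8,0,30],"turn": -0.01,"jaw": 0},{"delta_pos": [9,0,35],"turn": 0,"jaw": 0},{"delta_pos": [0,0,25],"turn": 0,"jaw": 0},{"delta_pos": [0,0,13],"turn": 0,"jaw": 0},{"delta_pos": [0,0,0],"turn": 0,"jaw": 0},{"delta_pos": [0,0,0],"turn": 0,"jaw": 0}])

```text
time: 26.4
tool_pos: [0.5533, -0.0584, 0.2671]
tcp_rot: [-1.998, -2.423, 0.001]
wrist_force: [0.2, 0.1, 1.0]
width: 0.499
grip_force: 0.0
```

Run:
```python
from h import *
go(np.r_[W((-50.5,-58.5,0))[:2],.267],SAW[2])
from workcell import bot;print(bot.read_state()["wrist_force"])
```

```text
shift [28.  -0.5  0.1] len 28.0 turn 0.008 pos [ 0.5533 -0.0584  0.2671] z [-0.001  0.    -1.   ]
[0.23413419 0.0664066  0.95072111]
```

drive_tool(increments=[{"delta_pos": [10,-0.5,0],"turn": 0.008,"jaw": 0},{"delta_pos": [10,0,0],"turn": 0,"jaw": 0},{"delta_pos": [5,0,0],"turn": 0,"jaw": 0},{"delta_pos": [3,0,0],"turn": 0,"jaw": 0},{"delta_pos": [0,0,0],"turn": 0,"jaw": 0}], grip_force=20)

```text
time: 26.82
tool_pos: [0.5479, -0.0306, 0.2681]
tcp_rot: [2.008, 2.414, 0.002]
wrist_force: [0.3, 0.3, -0.3]
width: 0.499
grip_force: 0.0
```

drive_tool(increments=[{"delta_pos": [0,0,0],"turn": 0,"jaw": -1},{"delta_pos": [0,0,0],"turn": 0,"jaw": -1},{"delta_pos": [0,0,0],"turn": 0,"jaw": -1},{"delta_pos": [0,0,0],"turn": 0,"jaw": -1}], grip_force=20)

```text
time: 27.15
tool_pos: [0.548, -0.0317, 0.2674]
tcp_rot: [2.011, 2.413, 0.001]
wrist_force: [-0.3, -0.2, 2.2]
width: 0.265
grip_force: 19.5
```

drive_tool(increments=[{"delta_pos": [0,0,-1],"turn": 0,"jaw": -1},{"delta_pos": [-3,0,0],"turn": 0,"jaw": -1},{"delta_pos": [-5,0,0],"turn": 0,"jaw": -1},{"delta_pos": [-6,0,0],"turn": 0,"jaw": -1},{"delta_pos": [-6,0,0],"turn": 0,"jaw": -1},{"delta_pos": [-5,0,0],"turn": 0,"jaw": -1},{"delta_pos": [0,0,0],"turn": 0,"jaw": -1}])

```text
time: 27.73
tool_pos: [0.5525, -0.0574, 0.268]
tcp_rot: [2.011, 2.413, -0.001]
wrist_force: [-1.1, -0.5, -0.2]
width: 0.265
grip_force: 19.7
```

Run:
```python
from h import *
from workcell import bot
c=bot.read_camera("scene");d=pickle.load(open("c7.pkl","rb"))["scene"]
go(np.r_[W((-50.5,-58.5,0))[:2],.267],SAW[2]);s=bot.read_state();print(s["width"],s["grip_force"],s["wrist_force"])
for q in(d,c):
    p=q["pixels"].astype(int);m=((p[...,0]-p[...,2])>60)&(p[...,0]>110);m[:185]=0;m[215:]=0;m[:,:215]=0;m[:,280:]=0
    v,u=np.nonzero(m);print(len(u),u.mean(),v.mean(),u.min(),u.max(),v.max())
```

```text
shift [26.4 -0.2  1. ] len 26.4 turn -0.002 pos [ 0.5524 -0.0569  0.268 ] z [ 0. -0. -1.]
0.2650855815981906 19.65710752718678 [-0.56324549 -0.69447041  0.02299883]
44 247.5681818181818 202.47727272727272 242 253 205
56 250.07142857142858 203.17857142857142 243 257 206
```

drive_tool(increments=[{"delta_pos": [0,0,1],"turn": 0,"jaw": -1},{"delta_pos": [0,0,0],"turn": 0,"jaw": -0.1},{"delta_pos": [0,0,0],"turn": 0,"jaw": -0.1},{"delta_pos": [5,0,1.5],"turn": 0,"jaw": -0.1},{"delta_pos": [7,0,1.5],"turn": 0,"jaw": -0.1},{"delta_pos": [4.5,0,0],"turn": 0,"jaw": -0.1},{"delta_pos": [0,0,0],"turn": 0,"jaw": -0.1}])

```text
time: 28.37
tool_pos: [0.5489, -0.0386, 0.2638]
tcp_rot: [-2.008, -2.415, 0.0]
wrist_force: [0.2, -0.3, -0.3]
width: 0.447
grip_force: 0.0
```

drive_tool(increments=[{"delta_pos": [0,0,0],"turn": 0,"jaw": -1},{"delta_pos": [0,0,0],"turn": 0,"jaw": -1},{"delta_pos": [0,0,0],"turn": 0,"jaw": -1},{"delta_pos": [0,0,0],"turn": 0,"jaw": -1}], grip_force=40)

```text
time: 28.7
tool_pos: [0.5494, -0.0399, 0.2642]
tcp_rot: [2.011, 2.414, 0.0]
wrist_force: [0.4, -0.0, 0.5]
width: 0.265
grip_force: 41.5
```

drive_tool(increments=[{"delta_pos": [0,0,-1.5],"turn": 0,"jaw": -1},{"delta_pos": [0,0,-1],"turn": 0,"jaw": -1},{"delta_pos": [-4,0,0],"turn": 0,"jaw": -1},{"delta_pos": [-8,0,0],"turn": 0,"jaw": -1},{"delta_pos": [-10,0,0],"turn": 0,"jaw": -1},{"delta_pos": [-10,0,0],"turn": 0,"jaw": -1}])

```text
time: 29.2
tool_pos: [0.5552, -0.0724, 0.2665]
tcp_rot: [2.01, 2.414, -0.0]
wrist_force: [-0.3, 0.4, -1.3]
width: 0.269
grip_force: 41.3
```

drive_tool(increments=[{"delta_pos": [-12,0,0],"turn": 0,"jaw": -1},{"delta_pos": [-14,0,0],"turn": 0,"jaw": -1},{"delta_pos": [-16,0,0],"turn": 0,"jaw": -1},{"delta_pos": [-16,0,0],"turn": 0,"jaw": -1},{"delta_pos": [-14,0,0],"turn": 0,"jaw": -1},{"delta_pos": [-6,0,-5],"turn": 0,"jaw": -1},{"delta_pos": [0,0,-20],"turn": 0,"jaw": -1},{"delta_pos": [0,0,-30],"turn": 0,"jaw": -1}])

```text
time: 29.87
tool_pos: [0.5677, -0.1487, 0.3187]
tcp_rot: [-2.008, -2.407, 0.004]
wrist_force: [-0.3, 0.6, -1.7]
width: 0.271
grip_force: 41.4
```

drive_tool(increments=[{"delta_pos": [0,0,-35],"turn": 0,"jaw": -1},{"delta_pos": [0,0,-35],"turn": 0,"jaw": -1},{"delta_pos": [0,0,-20],"turn": 0,"jaw": -1},{"delta_pos": [0,0,-5],"turn": 0,"jaw": -1},{"delta_pos": [0,0,0],"turn": 0,"jaw": -1}])

```text
time: 30.28
tool_pos: [0.5697, -0.1484, 0.4192]
tcp_rot: [2.008, 2.411, 0.003]
wrist_force: [-0.1, -0.2, -1.1]
width: 0.267
grip_force: 41.3
```

Run:
```python
from h import *
from workcell import bot
d={n:bot.read_camera(n) for n in("scene","top")};pickle.dump(d,open("c9.pkl","wb"))
s=bot.read_state();print(s["time"],s["width"],s["grip_force"],s["wrist_force"],s["torque"],s["q"].round(2))
pickle.dump(d["top"],open("last.pkl","wb"));print(prof(d["top"],np.array([-100.,-2,174])))
# dish corners from bright region in first picture
d0=pickle.load(open("c0.pkl","rb"))["top"];g=d0["pixels"].astype(int)
m=((g.min(2)>150)).astype(np.uint8);m[:,:90]=0;m[:,175:]=0;m[:175]=0;m[245:]=0
n,l,st,ce=cv2.connectedComponentsWithStats(m);i=1+st[1:,4].argmax();print(st[i],ce[i])
v,u=np.nonzero(l==i);print(cv2.minAreaRect(np.c_[u,v].astype(np.float32)))
u4=lambda c,a:cv2.resize(c["pixels"][a[1]:a[1]+a[3],a[0]:a[0]+a[2],::-1],(400,400),interpolation=2)
cv2.imwrite("pics/c10.png",np.hstack([u4(d0,(90,170,90,90)),u4(d["top"],(180,100,140,140))]))
```

```text
30.3833 0.267801254032629 41.32559895515442 [ 0.11140543 -0.3696656  -0.82223223] [-0.01009058 -0.03698582  0.03424712] [-0.3   0.09  1.78  0.    1.27 -0.48]
(np.float64(3.85), 47, 13)
[110 191  43  43 886] [129.89390519 214.14108352]
((131.94117736816406, 211.73532104492188), (45.8392333984375, 33.469913482666016), 14.03624439239502)
```

View pics/c10.png

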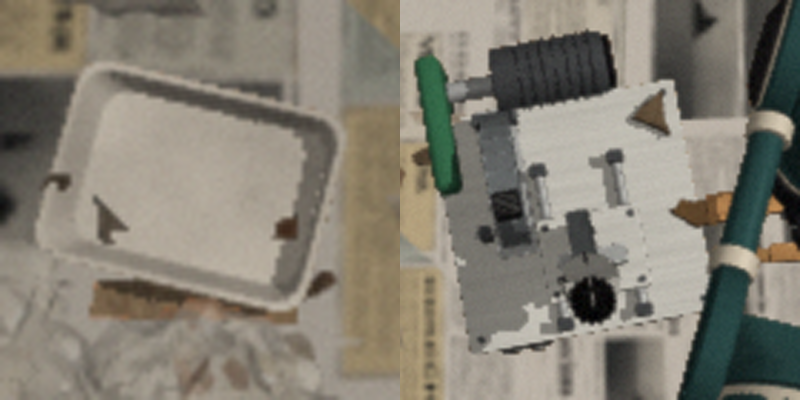

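The sample is held (right crop, 675–780, 210), the guard is shut, and the knob line points at the mark. The dish rim centre is at about (191,186) in the left crop, with two stray sherds near its lower corners.

```bash
cat >> h.py <<'E'
def dish():
    c=pickle.load(open("c0.pkl","rb"))["top"]
    K=[onz(c,np.array([90+u/4.444-.4,170+v/4.444-.4]),.024) for u,v in((85,62),(343,128),(298,310),(40,245))]
    ctr=np.mean(K,0);yd=(K[0]-K[1])+(K[3]-K[2]);a=np.arctan2(yd[1],yd[0]);return ctr,a,K
E
python3 - <<'E'
from h import *
c,a,K=dish();print(c,a,[np.linalg.norm(K[i]-K[i-1]).round(3) for i in range(4)])
y=np.array([np.cos(a),np.sin(a)]);x=np.array([y[1],-y[0]])
t=c[:2]+.003*x-.043*y;print(t)
go(np.r_[t,.42],a-np.pi/2)
E
```

```text
[0.48932664 0.35094451 0.024     ] 1.3149047823701092 [np.float64(0.122), np.float64(0.175), np.float64(0.12), np.float64(0.173)]
[0.48134531 0.30858535]
shift [464.9  -3.3  -4.5] len 464.9 turn 0.438 pos [ 0.5687 -0.148   0.415 ] z [-0.002  0.001 -1.   ]
```

drive_tool(increments=[{"delta_pos": [8,0,-5],"turn": 0,"jaw": -1},{"delta_pos": [16,0,0],"turn": 0,"jaw": -1},{"delta_pos": [24,0,0],"turn": 0,"jaw": -1},{"delta_pos": [30,0,0],"turn": 0,"jaw": -1},{"delta_pos": [33,0,0],"turn": 0,"jaw": -1},{"delta_pos": [33,0,0],"turn": 0,"jaw": -1},{"delta_pos": [33,0,0],"turn": 0,"jaw": -1},{"delta_pos": [33,0,0],"turn": 0,"jaw": -1}])

```text
time: 31.05
tool_pos: [0.5297, 0.061, 0.4202]
tcp_rot: [-2.009, -2.413, 0.002]
wrist_force: [0.4, -0.9, 0.4]
width: 0.265
grip_force: 41.4
```

drive_tool(increments=[{"delta_pos": [33,0,0],"turn": 0,"jaw": -1},{"delta_pos": [33,0,0],"turn": 0,"jaw": -1},{"delta_pos": [33,0,0],"turn": 0,"jaw": -1},{"delta_pos": [33,0,0],"turn": 0,"jaw": -1},{"delta_pos": [33,0,0],"turn": 0,"jaw": -1},{"delta_pos": [30,0,0],"turn": 0,"jaw": -1},{"delta_pos": [20,0,0],"turn": 0,"jaw": -1},{"delta_pos": [7,-3,0],"turn": 0,"jaw": -1}])

```text
time: 31.72
tool_pos: [0.4862, 0.2798, 0.4201]
tcp_rot: [-2.005, -2.416, 0.002]
wrist_force: [-0.2, 0.5, -0.7]
width: 0.271
grip_force: 41.4
```

drive_tool(increments=[{"delta_pos": [0,0,0],"turn": 0.04,"jaw": -1},{"delta_pos": [0,0,0],"turn": 0.08,"jaw": -1},{"delta_pos": [0,0,0],"turn": 0.1,"jaw": -1},{"delta_pos": [0,0,0],"turn": 0.1,"jaw": -1},{"delta_pos": [0,0,0],"turn": 0.08,"jaw": -1},{"delta_pos": [0,0,0],"turn": 0.038,"jaw": -1},{"delta_pos": [0,0,0],"turn": 0,"jaw": -1}])

```text
time: 32.3
tool_pos: [0.4871, 0.2761, 0.4205]
tcp_rot: [-2.487, -1.918, 0.004]
wrist_force: [-0.2, -0.5, -0.4]
width: 0.269
grip_force: 41.3
```

Run:
```python
from h import *
from workcell import bot
c,a,K=dish()
y=np.array([np.cos(a),np.sin(a)]);x=np.array([y[1],-y[0]])
go(np.r_[c[:2]+.003*x-.043*y,.2],a-np.pi/2);s=bot.read_state();print(s["time"],s["width"],s["wrist_force"],s["q"].round(2))
t=bot.read_camera("top");pickle.dump(t,open("last.pkl","wb"));print(prof(t,np.array([-100.,-2,174])))
```

```text
shift [ 30.3 -13.5 220.4] len 222.9 turn -0.001 pos [0.4871 0.2761 0.4205] z [-0.002 -0.001 -1.   ]
32.3 0.26937083482068946 [-0.16156374 -0.49207591 -0.39086711] [ 0.47  0.04  1.83 -0.    1.27  0.73]
(np.float64(3.85), 66, 16)
```

drive_tool(increments=[{"delta_pos": [10,-4,0],"turn": 0,"jaw": -1},{"delta_pos": [14,-6,0],"turn": 0,"jaw": -1},{"delta_pos": [6,-3.5,10],"turn": 0,"jaw": -1},{"delta_pos": [0,0,20],"turn": 0,"jaw": -1},{"delta_pos": [0,0,30],"turn": 0,"jaw": -1},{"delta_pos": [0,0,35],"turn": 0,"jaw": -1},{"delta_pos": [0,0,35],"turn": 0,"jaw": -1},{"delta_pos": [0,0,30],"turn": 0,"jaw": -1}])

```text
time: 33.02
tool_pos: [0.4814, 0.3087, 0.2585]
tcp_rot: [-2.485, -1.921, 0.003]
wrist_force: [1.1, 0.1, -0.8]
width: 0.269
grip_force: 41.3
```

drive_tool(increments=[{"delta_pos": [0,0,25],"turn": 0,"jaw": -1},{"delta_pos": [0,0,20],"turn": 0,"jaw": -1},{"delta_pos": [0,0,10],"turn": 0,"jaw": -1},{"delta_pos": [0,0,5],"turn": 0,"jaw": -1},{"delta_pos": [0,0,0],"turn": 0,"jaw": -1},{"delta_pos": [0,0,0],"turn": 0,"jaw": -1}])

```text
time: 33.52
tool_pos: [0.483, 0.3092, 0.2024]
tcp_rot: [2.486, 1.92, 0.002]
wrist_force: [0.3, -0.4, -1.5]
width: 0.269
grip_force: 41.4
```

Run:
```python
from h import *
from workcell import bot
c,a,K=dish()
y=np.array([np.cos(a),np.sin(a)]);x=np.array([y[1],-y[0]])
go(np.r_[c[:2]+.003*x-.043*y,.179],a-np.pi/2);s=bot.read_state();print(s["time"],s["width"],s["wrist_force"])
t=bot.read_camera("scene")
```

```text
shift [-1.  -1.5 23.4] len 23.4 turn 0.0 pos [0.483  0.3092 0.2024] z [ 0.001  0.001 -1.   ]
33.5167 0.26864244685062594 [ 0.26623346 -0.44607374 -1.45906821]
```

Now I'll lower until contact.

drive_tool(increments=[{"delta_pos": [0,0,8],"turn": 0,"jaw": -1},{"delta_pos": [0,0,8],"turn": 0,"jaw": -1},{"delta_pos": [0,0,4],"turn": 0,"jaw": -1},{"delta_pos": [0,0,0],"turn": 0,"jaw": -1},{"delta_pos": [0,0,0],"turn": 0,"jaw": -1}])

```text
time: 33.98
tool_pos: [0.4823, 0.3085, 0.181]
tcp_rot: [-2.487, -1.92, 0.002]
wrist_force: [0.6, -0.5, -0.7]
width: 0.266
grip_force: 41.3
```

drive_tool(increments=[{"delta_pos": [0,0,2],"turn": 0,"jaw": -1},{"delta_pos": [0,0,0],"turn": 0,"jaw": -1},{"delta_pos": [0,0,0],"turn": 0,"jaw": -1}])

```text
time: 34.23
tool_pos: [0.4827, 0.3087, 0.1796]
tcp_rot: [2.487, 1.92, 0.0]
wrist_force: [0.4, -0.1, -1.0]
width: 0.269
grip_force: 41.3
```

drive_tool(increments=[{"delta_pos": [0,0,1.5],"turn": 0,"jaw": -1},{"delta_pos": [0,0,0],"turn": 0,"jaw": -1},{"delta_pos": [0,0,0],"turn": 0,"jaw": -1}])

```text
time: 34.48
tool_pos: [0.4827, 0.3088, 0.1782]
tcp_rot: [2.487, 1.92, 0.0]
wrist_force: [-0.0, -0.3, 0.0]
width: 0.272
grip_force: 41.4
```

drive_tool(increments=[{"delta_pos": [0,0,1],"turn": 0,"jaw": -1},{"delta_pos": [0,0,0],"turn": 0,"jaw": -1},{"delta_pos": [0,0,0],"turn": 0,"jaw": -1}])

```text
time: 34.73
tool_pos: [0.4828, 0.3088, 0.1777]
tcp_rot: [2.487, 1.92, 0.001]
wrist_force: [-1.5, -1.1, 5.4]
width: 0.266
grip_force: 44.5
```

drive_tool(increments=[{"delta_pos": [0,0,1],"turn": 0,"jaw": -1},{"delta_pos": [0,0,0],"turn": 0,"jaw": -1},{"delta_pos": [0,0,0],"turn": 0,"jaw": -1}])

```text
time: 34.98
tool_pos: [0.4829, 0.3088, 0.1776]
tcp_rot: [2.487, 1.92, 0.0]
wrist_force: [-4.3, -1.8, 11.9]
width: 0.271
grip_force: 47.9
```

On the floor. I'll release and rise.

drive_tool(increments=[{"delta_pos": [0,0,-1.2],"turn": 0,"jaw": -1},{"delta_pos": [0,0,0],"turn": 0,"jaw": -0.2},{"delta_pos": [0,0,0],"turn": 0,"jaw": -0.15},{"delta_pos": [0,0,0],"turn": 0,"jaw": -0.15},{"delta_pos": [0,0,-5],"turn": 0,"jaw": -0.15},{"delta_pos": [0,0,-20],"turn": 0,"jaw": -0.15},{"delta_pos": [0,0,-35],"turn": 0,"jaw": -0.15},{"delta_pos": [0,0,-35],"turn": 0,"jaw": -0.15}])

```text
time: 35.65
tool_pos: [0.4817, 0.3082, 0.2716]
tcp_rot: [-2.486, -1.919, 0.007]
wrist_force: [0.5, 0.2, -0.1]
width: 0.427
grip_force: 0.0
```

drive_tool(increments=[{"delta_pos": [0,0,-40],"turn": 0,"jaw": -0.15},{"delta_pos": [-20,-20,-20],"turn": 0,"jaw": -0.15},{"delta_pos": [-30,-30,-20],"turn": 0,"jaw": -0.15},{"delta_pos": [-30,-30,0],"turn": 0,"jaw": -0.15},{"delta_pos": [-30,-20,0],"turn": 0,"jaw": -0.15},{"delta_pos": [-10,0,0],"turn": 0,"jaw": -0.15},{"delta_pos": [0,0,0],"turn": 0,"jaw": -0.15},{"delta_pos": [0,0,0],"turn": 0,"jaw": -0.15}])

```text
time: 36.32
tool_pos: [0.3605, 0.2206, 0.3506]
tcp_rot: [2.488, 1.918, 0.003]
wrist_force: [0.6, 0.0, -0.5]
width: 0.427
grip_force: 0.0
```

Run:
```python
from h import *
from workcell import bot
t=bot.read_camera("top");p=t["pixels"].astype(int);s=bot.read_state();print(s["time"],s["tool_pos"],s["width"],s["wrist_force"])
m=((p[...,0]-p[...,2])>45)&(p[...,0]>80);m[:185]=0;m[240:]=0;m[:,:100]=0;m[:,165:]=0
n,l,st,ce=cv2.connectedComponentsWithStats(m.astype(np.uint8));i=1+st[1:,4].argmax();print(st[i])
v,u=np.nonzero(l==i);(cx,cy),wh,an=cv2.minAreaRect(np.c_[u,v].astype(np.float32))
c,a,K=dish();w=onz(t,np.array([cx,cy]),.018)[:2]-c[:2];y=np.array([np.cos(a),np.sin(a)]);x=np.array([y[1],-y[0]])
print("rect mm",np.array(wh)*2.7,an,"in dish x,y mm",1e3*w@x,1e3*w@y)
print("knob",prof(t,np.array([-100.,-2,174])),"px change guard/can/chip vs start:")
d=pickle.load(open("c0.pkl","rb"))["top"]["pixels"].astype(int)
for n,(u,v) in dict(canA=(189,261),canB=(365,145),chip=(267,139)).items():
    A=d[v-12:v+12,u-12:u+12].astype(np.uint8);B=p[v-18:v+18,u-18:u+18].astype(np.uint8)
    r=cv2.minMaxLoc(cv2.matchTemplate(B,A,cv2.TM_CCOEFF_NORMED));print(n,r[1],np.array(r[3])-6)
d3=pickle.load(open("c9.pkl","rb"))["top"]["pixels"].astype(int);print("guard diff",np.abs(d3[135:190,205:230]-p[135:190,205:230]).mean())
```

```text
36.3667 [0.36106638 0.2211051  0.35068826] 0.4234313820768136 [-0.19441335 -0.19312699  0.98630453]
[117 202  36  17 282]
rect mm [99.02320862 22.25241022] 15.945395469665527 in dish x,y mm 5.528184755692089 -0.982057794641424
knob (np.float64(3.85), 64, 16) px change guard/can/chip vs start:
canA 0.9958676695823669 [0 0]
canB 0.9971385598182678 [0 0]
chip 0.9980750679969788 [0 0]
guard diff 11.4
```

Run:
```python
from h import *
from workcell import bot
d=pickle.load(open("c9.pkl","rb"));t=bot.read_camera("top")["pixels"]
A=d["top"]["pixels"][160:182,208:228];r=cv2.minMaxLoc(cv2.matchTemplate(t[154:188,202:234],A,cv2.TM_CCOEFF_NORMED));print(r[1],np.array(r[3])-6)
if r[1]>.9: print(bot.finish_job())
```

```text
0.9801813364028931 [0 0]
the job is handed in; nothing more can be done
None
```

The job is handed in; by the last camera checks the guard is shut, the knob is at about 3.85–3.95 rad (mark 3.9), the sample lies about 6 mm from the dish's centre, and both canisters and the chip haven't moved.

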